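# Load the varnish dip carrier and hang it up again

### The job

Lift the empty dip carrier up and off its two hooks on the drain stand and set it down, fully seated, in the green loading cradle. Then drop every loose green or grey ring core on the bench into the carrier, one core lying flat in each pocket you use. When all the cores are in, hang the loaded carrier back on its hooks, level and left hanging by itself; never tip the carrier over, and leave the glue bottle, the dark red bobbin and the white roller where they are.

Things in the scene. Friction and masses are not known exactly. Their poses are not given: they have to be found in the camera images.
- hook_seat (a point): Where the axis of the carrier's cross pin rests when hung: midway between the drain stand's two hooks, 206 mm above the bench. y along the pin; -x is the way the hooks point, away from the column, towards the robot; z up. The hooks are 8 mm bars at y = -24 and +24 mm, each bent to a V of 40 degree slopes whose upper surface lies 6 mm below this point at the bottom of the V.
- cradle_seat (a point): Where the middle of the carrier's underside rests in the loading cradle (fixed, green, 110 x 312 mm), 35 mm above the bench; y along the seated bar, z up. Two saddles at y = -95 and +95 mm: side lips 61 mm apart (bar: 56), flaring to 73 mm at 17 mm above this point. End stops 295 mm apart (bar: 288), flaring to 305 mm at 20 mm above it. The carrier may sit either way round.
- carrier_base (a point): Dip carrier (loose, about 0.5 kg): aluminium bar 288 (y) x 56 (x) x 14 mm with four round pockets, and a 12 mm square steel stem in its middle with a cross pin and a blue grip; 142 mm high in all. This point is the middle of its underside; y along the bar, z up the stem. At the start it hangs in the hooks. It may stand in the cradle and hang on the hooks either way round.
- carrier_grip (a point): Centre of the carrier's blue square grip: 20 x 20 mm, 50 mm high (from 92 to 142 mm above the underside); this point is 117 mm above the underside, axes as the carrier's.
- carrier_pin (a point): Centre of the carrier's cross pin, 80 mm above the underside: 8 mm thick, along y, 70 mm long, with 12 mm collars that start at y = -32 and +32 mm so that the hooks go between collars and stem.
- pocket_1 (a point): Pocket 1 of the carrier, 40 mm wide round hole, 10 mm deep, 4 mm floor, at y = -118 mm on the bar. This point is where a seated core's centre comes to rest: on the pocket's axis, 7.5 mm above its floor and 2.5 mm below the bar's upper face. A core that lands askew on the rim drops flat when pressed lightly from above.
- pocket_2 (a point): Pocket 2 of the carrier, 40 mm wide round hole, 10 mm deep, 4 mm floor, at y = -72 mm on the bar. This point is where a seated core's centre comes to rest: on the pocket's axis, 7.5 mm above its floor and 2.5 mm below the bar's upper face. A core that lands askew on the rim drops flat when pressed lightly from above.
- pocket_3 (a point): Pocket 3 of the carrier, 40 mm wide round hole, 10 mm deep, 4 mm floor, at y = 72 mm on the bar. This point is where a seated core's centre comes to rest: on the pocket's axis, 7.5 mm above its floor and 2.5 mm below the bar's upper face. A core that lands askew on the rim drops flat when pressed lightly from above.
- pocket_4 (a point): Pocket 4 of the carrier, 40 mm wide round hole, 10 mm deep, 4 mm floor, at y = 118 mm on the bar. This point is where a seated core's centre comes to rest: on the pocket's axis, 7.5 mm above its floor and 2.5 mm below the bar's upper face. A core that lands askew on the rim drops flat when pressed lightly from above.
- core_1_center (a point): Centre (half-way up, 7.5 mm) of a bare green ring core, 36 mm across, 15 mm high, about 15 mm hole, 40 g, lying flat on the bench; its z axis is the ring's axis. May be absent.
- core_2_center (a point): Centre (half-way up, 7.5 mm) of a bare green ring core, 36 mm across, 15 mm high, about 15 mm hole, 40 g, lying flat on the bench; its z axis is the ring's axis. May be absent.
- core_3_center (a point): Centre (half-way up, 7.5 mm) of a bare grey ring core, 36 mm across, 15 mm high, about 15 mm hole, 40 g, lying flat on the bench; its z axis is the ring's axis. May be absent.
- core_4_center (a point): Centre (half-way up, 7.5 mm) of a bare grey ring core, 36 mm across, 15 mm high, about 15 mm hole, 40 g, lying flat on the bench; its z axis is the ring's axis. May be absent.
- carrier: The same dip carrier as a body; origin and axes as carrier_base.
- glue_bottle: White glue bottle with red spout, 38 mm wide, 109 mm high, standing loose on the bench; leave it. Origin under its centre.
- red_bobbin: Bobbin of dark red wire with white flanges, 63 mm wide, 51 mm high, loose; leave it. Origin under its centre.
- white_roller: White grooved nylon roller, 39 mm wide, 21 mm high, loose; leave it (it is no core). Origin under its centre.
- drain_stand: Drain stand (fixed: steel drip tray 316 x 100 mm, 22 mm high, dark column behind); origin on the bench under hook_seat, same axes. The red front tips of the hooks end at x = -32 mm with tops 17 mm above hook_seat; behind the V the bars run level (tops 14 mm above hook_seat) to a crosshead at x = +83 mm, 76 mm wide, top 31 mm above hook_seat.
- hook_tips (a point): Midway between the hooks' front tips, 26 mm before hook_seat. To come free the hung pin must rise at least 21 mm, then the carrier must go along -x some 60 mm until its bar is past the tips before rising further: the bar lies under the hooks and would touch them from below after 50 mm of lift. Hang it by the same way backwards.

How it is judged:
By the outcome, as a careful person would: the job done as asked, in the order asked, and still so for the second after the job is handed in, with the robot touching nothing.
Of core_1, core_2, core_3, core_4 only 3 to 4 are there at a start; the rules pass over those that are not, and their reading is None.
At some moment in a run one of core_1, core_2, core_3, core_4 may be knocked a few centimetres aside while the robot is not near it.
It also fails if it takes over 210 s, if anything falls off the work surface, if the arm or the gripper's body presses on something with over 40 N, if the wrist force passes 120 N, or if a joint passes its speed limit or range.

### The arm

A 6-joint arm with a two-finger parallel gripper is mounted at the origin on a cart in front of the work surface, level with it; the furniture and walls round the work are solid. World frame = base frame: x ahead of the robot, y to its left, z up, the work surface at z = 0. Lengths are in m, angles in rad, forces in N, time in s.
With the tool pointing down it reaches from about 0.325 to 0.875 m from the base axis. Payload 4.4 kg.
Tool frame: the origin (TCP) lies at the very end of the fingers, on their centre line; the grasp point (between the pads) lies 19 mm behind it; z points along the fingers, y is the line along which they close (so a half turn about z gives the same grasp; the last joint's range is limited). The gripper opens to 85 mm and grips with 20 to 120 N. Pads are 22 mm wide; open, the fingers measure 114 mm over their backs; the gripper's body (76 mm by 85 mm) begins 54 mm behind the grasp point. The pads swing forward as they close: fully open they stand 13 mm farther back than shut.
Start: joints at [-1.302, 0.207, 1.542, -0, 1.393, -0.15], TCP at [0.234, -0.525, 0.231] pointing down, gripper open.
Joint ranges: [-2.73, 2.73], [-0.86, 2.22], [0.23, 2.46], [-1.11, 4.25], [0.08, 2.63], [-2.82, 2.82]. Speed limits (rad/s): [2.79, 2.79, 3.14, 3.14, 3.14, 3.14].

### API

Orientations are given as a unit quaternion [x, y, z, w].
In Python, from cell import get_state, capture, sign_off gives the robot as it stands. The module is installed in compiled form; this text tells all that it offers.
- The arm moves only by the tool play_rows, never from a script. Its argument "plan" is one flat list of numbers, 5 for each row, row after row: the opening, from 0 (shut) to 1 (fully open), then the shift along the tool's x, y, z in m, then the turn about the tool's z in rad. A call has 1 to 5 rows; each row shifts and turns the commanded pose from where the row before left it, along the tool's axes as they then stand; what a row does not reach is not made up. A row lasts 1/12 s, in which the tool goes at most 41.7 mm and 7.16 degrees, less where a joint would pass 70% of its speed; a pose out of reach is approached as far as the arm can. A call is refused whole if a number of a shift passes 0.0417 or a number of a turn 0.125, either way. A call with a gripper value outside its range is refused whole. The fingers move at their own pace and stop on an object; the grip force is fixed at half the most. Time passes only in rows, so rows that do not move let the fingers close. It gives the time, the measured TCP pose, the force, the opening and the grip force at its end, in the units of the state.
- get_state(): the state, without advancing time (a new reading comes with each control period).
- capture(name): name is "scene" or "side" or "wrist"; returns a dict with "color" (384x512x3 uint8, blue, green, red), "mtx" (3x3 intrinsics, pixels), "rvec" (rotation vector, rad) and "tvec" (3), from world to camera coordinates, as OpenCV has them. Camera axes: x right, y down, z forward; pixel columns grow to the right and rows downward; lengths in m; the calibration is good to about 2 mm. A picture is of the moment at which its call begins. There is no depth.
- sign_off(): hands the job in; it is judged then, once.
The state is a dict: "time_s": time; "qpos": joint angles; "qvel": joint speeds; "tau": joint torques, N m; "position": TCP position; "ee_rot": TCP orientation; "ft_force": force on the tool from outside, world axes, zero at the start; "torque": the same for the moment, N m; "gripper_width": finger opening in m; "grip_force": force on a finger pad.
Only numpy, scipy, OpenCV 4.12 (cv2) and the standard library are available. Lean on these libraries where they do the work, as an engineer would, in place of code of your own. Each camera call takes 0.05 s, during which the arm holds its last target. There are 200 camera calls.

## Working session

There is one attempt and no reset: what is moved stays moved. The work goes in short steps, Python scripts to look and compute and a tool call to move; the robot and the scene stay as the last step left them, time stands still between calls to the robot, and variables do not carry over. Pictures are saved under pics/ and viewed, at most 14 in all, crops included, and the job is handed in when it is done.

Besides the shell and the picture viewer there is one more tool, called after ">>>" as name(argument=value, ...) on one line, values as JSON. play_rows: Moves the arm, as the interface text tells. Its arguments: {"type":"object","properties":{"plan":{"type":"array","items":{"type":"number"}}},"required":["plan"]}

```bash
mkdir -p pics; cat > h.py <<'E'
import numpy as np, cv2
from cell import get_state, capture, sign_off
from scipy.spatial.transform import Rotation as R
def snap(n,f=None):
    c=capture(n)
    if f: cv2.imwrite('pics/'+f,c['color'])
    return c
def back(c,px,z):
    "pixel -> world point at height z"
    M=cv2.Rodrigues(c['rvec'])[0]; t=np.array(c['tvec']).ravel()
    u=cv2.undistortPoints(np.array([[px]],float),c['mtx'],None).ravel()
    d=M.T@np.array([u[0],u[1],1]); o=-M.T@t
    return o+d*(z-o[2])/d[2]
def proj(c,P):
    return cv2.projectPoints(np.array(P,float).reshape(-1,3),c['rvec'],c['tvec'],c['mtx'],None)[0].reshape(-1,2)
E
python3 - <<'E'
from h import *
for n in('scene','side','wrist'):
    c=snap(n); 
    M=cv2.Rodrigues(c['rvec'])[0]; print(n,(-M.T@np.array(c['tvec']).ravel()).round(3),M[2].round(2),c['mtx'][0][0])
    np.savez(n,**c)
    cv2.imwrite(f'pics/{n}0.png',cv2.resize(c['color'],(800,600)))
s=get_state();print(s)
E
```

```text
scene [0.03  0.607 0.558] [ 0.59 -0.69 -0.41] 400.59834205331236
side [ 0.061 -1.082  0.66 ] [ 0.43  0.81 -0.41] 442.1604066904984
wrist [ 0.303 -0.495  0.372] [-0.27 -0.12 -0.96] 328.74833931063597
{'time_s': 0.15, 'qpos': array([-1.30245240e+00,  2.07308462e-01,  1.54264429e+00,  4.30105038e-05,
        1.39351683e+00, -1.50476793e-01]), 'qvel': array([-0.00044342, -0.00204769, -0.00538522,  0.00027674, -0.00047283,
        0.00147254]), 'tau': array([ 1.42335384e-04, -3.83510399e+01, -2.92038757e+01, -3.03072238e-04,
        6.56587523e-03, -7.65328792e-06]), 'position': array([ 0.23369624, -0.52471072,  0.23033593]), 'ee_rot': array([ 9.78154023e-01,  2.07879357e-01, -3.41474066e-05, -9.38086007e-04]), 'ft_force': array([ 0.14337029, -0.76854348,  0.7916747 ]), 'torque': array([-0.03104275, -0.02724688, -0.01063172]), 'grip_force': 0.0, 'gripper_width': 0.08540032261406845}
```

View pics/scene0.png

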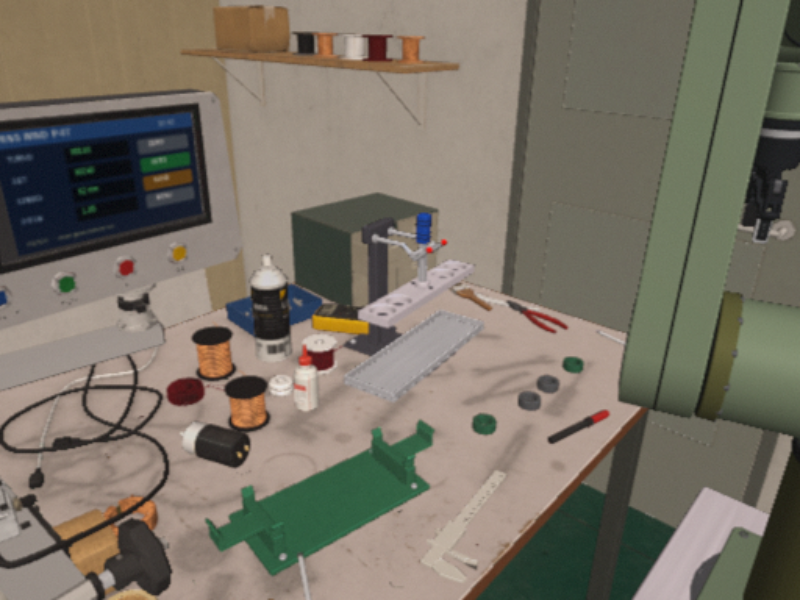

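View pics/side0.png

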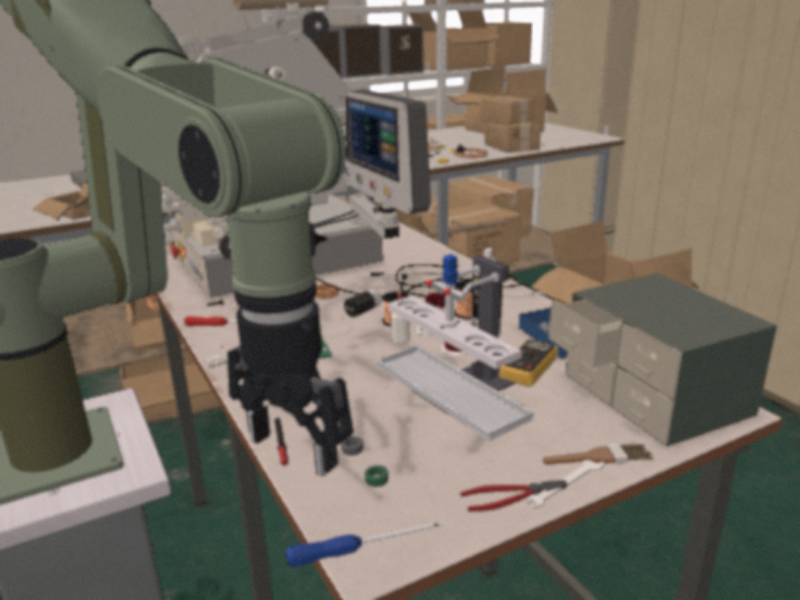

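```bash
python3 - <<'E'
from h import *
c=dict(np.load('scene.npz')); im=c['color']
a=cv2.resize(im[265:370,125:285],(800,525),interpolation=cv2.INTER_CUBIC)   # x5
cv2.imwrite('pics/cr.png',a)
b=cv2.resize(im[130:260,215:325],None,fx=4.6,fy=4.6,interpolation=cv2.INTER_CUBIC)
cv2.imwrite('pics/st.png',b); print(b.shape)
s=dict(np.load('side.npz'))
hsv=cv2.cvtColor(im,cv2.COLOR_BGR2HSV)
def blobs(c,lo,hi,amin=6,z=None):
    h=cv2.cvtColor(c['color'],cv2.COLOR_BGR2HSV); m=cv2.inRange(h,lo,hi)
    n,l,st,ce=cv2.connectedComponentsWithStats(m)
    for i in range(1,n):
        if st[i,4]>=amin: print(st[i],ce[i].round(1), None if z is None else back(c,ce[i],z).round(3))
print('blue scene');blobs(c,(110,150,60),(125,255,255),20)
print('blue side');blobs(s,(110,150,60),(125,255,255),20)
print('green scene');blobs(c,(60,80,20),(90,255,255),20,.0075)
print('red scene');blobs(c,(0,170,120),(6,255,255),4,.21)
print('red side');blobs(s,(0,150,100),(6,255,255),4,.21)
for p in [(484,424),(529,400),(547,383),(572,364)]: print(back(c,np.array(p)/1.5625,.0075).round(3))
E
```

```text
(598, 506, 3)
blue scene
[267 136   9  20 154] [270.7 145.5] None
blue side
[284 164   8  17  93] [287.6 172.2] None
[183 344  47  18 365] [203.1 352.7] None
green scene
[44 93 15  7 76] [51.1 96.2] [ 2.88  -0.562  0.007]
[ 89  97  33  14 299] [105.2 103.3] [ 2.426 -0.699  0.007]
[ 47 106  14   7  78] [ 53.6 109.1] [ 2.487 -0.401  0.007]
[ 49 119  15   7  70] [ 55.8 121.5] [ 2.196 -0.28   0.007]
[ 52 131  10   7  52] [ 56.7 134.1] [ 1.961 -0.177  0.007]
[ 38 177  10  10  75] [ 42.3 181.6] [1.423 0.12  0.007]
[361 229  12   9  89] [366.5 233.1] [ 0.422 -0.321  0.007]
[303 266  14  12 131] [309.7 271.3] [ 0.438 -0.066  0.007]
[ 132  270  145   98 5481] [208.9 321.5] [0.49  0.204 0.007]
[ 306  311   81   73 2980] [355.1 355.5] [0.236 0.09  0.007]
[ 390  325   41   59 1193] [407.6 353.7] [0.168 0.024 0.007]
red scene
[283 153   3   4   9] [283.9 154.7] [ 0.638 -0.214  0.21 ]
[273 159   3   3   8] [274.1 159.9] [ 0.631 -0.163  0.21 ]
[ 77 167   8   9  58] [ 80.6 171. ] [0.912 0.211 0.21 ]
[338 199  20   8  29] [348.1 202.5] [ 0.363 -0.068  0.21 ]
[343 205  11   7  14] [347.9 208.6] [ 0.35  -0.043  0.21 ]
[192 223   8  11  53] [195.3 229. ] [0.507 0.212 0.21 ]
[379 263  10   7  41] [383.6 266. ] [0.212 0.094 0.21 ]
red side
[111 159   4   4  11] [112.3 160.4] [0.289 0.28  0.21 ]
[273 180   3   3   7] [274.  180.7] [ 0.63  -0.133  0.21 ]
[285 185   3   3   6] [285.8 186.2] [ 0.636 -0.181  0.21 ]
[119 203  25   5 101] [130.3 205.3] [ 0.253 -0.084  0.21 ]
[179 286   4  11  27] [180.7 290.5] [ 0.24  -0.473  0.21 ]
[298 311  40   5  59] [317.1 312.4] [ 0.405 -0.636  0.21 ]
[301 314  39  12  75] [320.7 321.2] [ 0.397 -0.656  0.21 ]
[ 0.438 -0.066  0.007]
[ 0.421 -0.168  0.007]
[ 0.425 -0.234  0.007]
[ 0.424 -0.32   0.007]
```

View pics/cr.png

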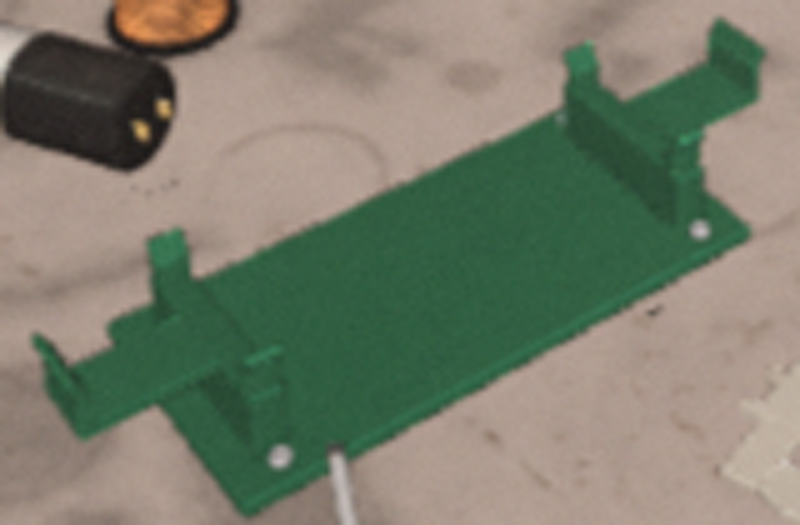

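View pics/st.png

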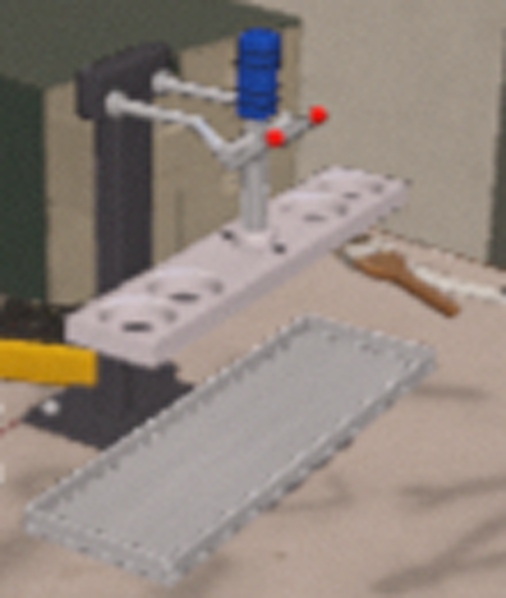

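```bash
python3 - <<'E'
from h import *
c=dict(np.load('scene.npz')); s=dict(np.load('side.npz'))
def P(c): 
    return c['mtx']@np.hstack([cv2.Rodrigues(c['rvec'])[0],np.array(c['tvec']).reshape(3,1)])
def tri(a,b):
    X=cv2.triangulatePoints(P(c),P(s),np.array(a,float).reshape(2,1),np.array(b,float).reshape(2,1)).ravel(); X=X[:3]/X[3]
    return X.round(4), np.abs(proj(c,X)-a).max().round(1)
print('tipR',tri((283.9,154.7),(285.8,186.2)));print('tipL',tri((274.1,159.9),(274,180.7)));print('grip',tri((270.7,145.5),(287.6,172.2)))
cr=lambda p:(np.array(p)/5+[125,265])
st=lambda p:(np.array(p)/4.6+[215,130])
print('plate'); A=back(c,cr((248,516)),0);B=back(c,cr((750,238)),0);print(A.round(4),B.round(4),np.linalg.norm(A-B),np.degrees(np.arctan2(*(A-B)[[1,0]])))
L=[back(c,cr(p),.052) for p in[(170,236),(264,353),(580,47),(688,137)]]
print(np.round(L,4)); m1,m2=(L[0]+L[1])/2,(L[2]+L[3])/2; print('cradle',(m1+m2)/2,np.linalg.norm(m1-m2),np.degrees(np.arctan2(*(m1-m2)[[1,0]])),np.linalg.norm(L[0]-L[1]),np.linalg.norm(L[2]-L[3]))
# end stop outer bases? pts at z .035
E1=back(c,cr((82,438)),.029);E2=back(c,cr((760,100)),.029);print(E1,E2,np.linalg.norm(E1-E2))
print('bar'); b=[back(c,st(p),.140) for p in[(66,325),(155,349),(330,167),(410,184)]]
print(np.round(b,4),np.mean(b,0),[np.linalg.norm(b[i]-b[j]).round(4) for i,j in((0,1),(2,3),(0,2),(1,3))]);d=b[1]-b[3]+b[0]-b[2];print(np.degrees(np.arctan2(d[1],d[0])))
print('tray'); b=[back(c,st(p),.022) for p in[(25,518),(170,570),(305,320),(435,352)]]
print(np.round(b,4),np.mean(b,0),[np.linalg.norm(b[i]-b[j]).round(4) for i,j in((0,1),(2,3),(0,2),(1,3))]);d=b[1]-b[3]+b[0]-b[2];print(np.degrees(np.arctan2(d[1],d[0])))
E
```

```text
tipR (array([ 0.6261, -0.1971,  0.2174]), np.float64(0.2))
tipL (array([ 0.6201, -0.1484,  0.2171]), np.float64(0.2))
grip (array([ 0.6492, -0.1698,  0.2429]), np.float64(0.1))
plate
[0.4568 0.3151 0.    ] [0.4157 0.0914 0.    ] 0.22736857575888475 79.57157510671061
[[0.5389 0.2813 0.052 ]
 [0.4674 0.2954 0.052 ]
 [0.5066 0.0954 0.052 ]
 [0.4344 0.1102 0.052 ]]
cradle [0.48685161 0.19557597 0.052     ] 0.18833849765723562 80.01760243021845 0.07285309937825975 0.0736778749232322
[0.50220527 0.34690251 0.029     ] [0.44596293 0.04831657 0.029     ] 0.3038367414915048
bar
[[ 0.6478 -0.0146  0.14  ]
 [ 0.5945 -0.0253  0.14  ]
 [ 0.6893 -0.2997  0.14  ]
 [ 0.634  -0.3103  0.14  ]] [ 0.64139027 -0.162475    0.14      ] [np.float64(0.0544), np.float64(0.0563), np.float64(0.2881), np.float64(0.2878)]
98.09883699551243
tray
[[ 0.6653  0.0016  0.022 ]
 [ 0.5718 -0.0135  0.022 ]
 [ 0.7086 -0.3064  0.022 ]
 [ 0.6155 -0.326   0.022 ]] [ 0.64032466 -0.1610797   0.022     ] [np.float64(0.0947), np.float64(0.0952), np.float64(0.311), np.float64(0.3155)]
97.98292342967777
```

>>> play_rows(plan=[1,0,0,-0.026,0.056,1,0,0,-0.026,0.056,1,0,0,-0.026,0.056,1,0,0,-0.026,0.056,1,0,0,-0.026,0.056])

```text
time_s: 0.57
position: [0.2337, -0.5249, 0.362]
ee_rot: [0.998, 0.068, -0.0, -0.001]
ft_force: [0.0, -0.0, 1.3]
gripper_width: 0.0856
grip_force: 0.0
```

>>> play_rows(plan=[1,0.0276,-0.0208,0,0,1,0.0276,-0.0208,0,0,1,0.0276,-0.0208,0,0,1,0.0276,-0.0208,0,0,1,0.0276,-0.0208,0,0])

```text
time_s: 0.98
position: [0.3568, -0.4019, 0.3609]
ee_rot: [0.998, 0.069, -0.0, -0.0]
ft_force: [1.4, -0.0, -0.3]
gripper_width: 0.0855
grip_force: 0.0
```

>>> play_rows(plan=[1,0.0276,-0.0208,0,0,1,0.0276,-0.0208,0,0,1,0.0276,-0.0208,0,0,1,0.0276,-0.0208,0,0,1,0.0276,-0.0208,0,0])

```text
time_s: 1.4
position: [0.4792, -0.2796, 0.3609]
ee_rot: [0.998, 0.069, -0.0, -0.0]
ft_force: [0.4, -0.6, -1.7]
gripper_width: 0.0855
grip_force: 0.0
```

>>> play_rows(plan=[1,0.0276,-0.0208,0,0,1,0.0276,-0.0208,0,0,1,0.0276,-0.0208,0,0,1,0.0276,-0.0208,0,0,1,0.0276,-0.0208,0,0])

```text
time_s: 1.82
position: [0.6015, -0.1575, 0.3608]
ee_rot: [0.998, 0.069, -0.0, -0.0]
ft_force: [0.9, -0.5, 0.5]
gripper_width: 0.0857
grip_force: 0.0
```

>>> play_rows(plan=[1,0,0,0,0,1,0,0,0,0,1,0,0,0,0])

```text
time_s: 2.07
position: [0.6003, -0.1591, 0.3606]
ee_rot: [0.998, 0.07, -0.001, -0.0]
ft_force: [0.4, 0.4, -0.2]
gripper_width: 0.0855
grip_force: 0.0
```

```bash
python3 - <<'E'
from h import *
c=snap('wrist'); np.savez('w1',**c); cv2.imwrite('pics/w1.png',cv2.resize(c['color'],(800,600)))
st=get_state(); print(st['position'],st['ee_rot'],st['ft_force'])
c0=dict(np.load('scene.npz'))
for n,p in dict(bottle=(306,405),can=(272,355),bob=(320,368)).items(): print(n,back(c0,np.array(p)/1.5625,0).round(3))
E
```

```text
[ 0.600085   -0.15961982  0.36092789] [ 9.97618213e-01  6.89756608e-02 -5.08044595e-04  2.42342636e-05] [ 0.07437049 -0.78276709 -0.28110098]
bottle [0.68  0.072 0.   ]
can [0.846 0.007 0.   ]
bob [ 0.749 -0.02   0.   ]
```

View pics/w1.png

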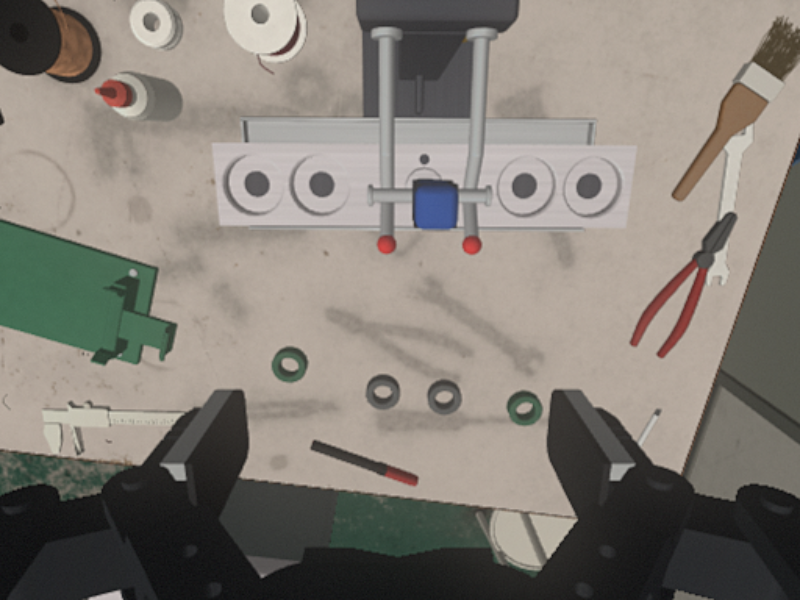

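```bash
python3 - <<'E'
from h import *
c=dict(np.load('w1.npz'))
B=lambda p,z:back(c,np.array(p)/1.5625,z)[:2]
pk=np.array([B(p,.14) for p in[(257,184),(321,184),(525,186),(590,186)]]);d=pk[0]-pk[3]
print('pockets',pk.round(4),pk.mean(0).round(4),np.linalg.norm(d),np.degrees(np.arctan2(d[1],d[0])))
co=np.array([B(p,.14) for p in[(212,143),(637,145),(634,229),(219,226)]]);print('bar',co.mean(0).round(4),np.linalg.norm(co[0]-co[1]),np.linalg.norm(co[2]-co[3]),np.linalg.norm(co[0]-co[3]))
pin=np.array([B(p,.206) for p in[(373,195),(491,196)]]);print('pin',pin.mean(0),np.linalg.norm(pin[0]-pin[1]))
t=np.array([B(p,.217) for p in[(387,245),(471,245)]]);print('tips',t,t.mean(0),np.linalg.norm(t[0]-t[1]))
g=[B(p,.268) for p in[(414,181),(456,181),(458,228),(414,228)]];print('grip?',np.round(g,4),B((436,206),.268))
for p in [(290,365),(383,392),(445,397),(524,408)]: print('core',B(p,.0105).round(4))
for p in [(126,94)]: print('bottle',B(p,.1))
E
```

```text
pockets [[ 0.6354 -0.0566]
 [ 0.6415 -0.1004]
 [ 0.6596 -0.2401]
 [ 0.6658 -0.2846]] [ 0.6506 -0.1704] 0.2299973315869154 97.60358477490001
bar [ 0.6497 -0.1722] 0.2869886002819393 0.293581966984364 0.05612293354284046
pin [ 0.65003913 -0.17230865] 0.06705758350947996
tips [[ 0.62040052 -0.1506806 ]
 [ 0.62693309 -0.19749165]] [ 0.6236668  -0.17408613] 0.047264668395438594
grip? [[ 0.6605 -0.1585]
 [ 0.6631 -0.177 ]
 [ 0.6425 -0.1815]
 [ 0.6398 -0.1616]] [ 0.6509991 -0.1699387]
core [ 0.4411 -0.0686]
core [ 0.4237 -0.1686]
core [ 0.427  -0.2347]
core [ 0.4258 -0.3205]
bottle [0.6821263  0.05211777]
```

>>> play_rows(plan=[1,-0.01,-0.0367,0,0,1,-0.01,-0.0367,0,0,1,-0.01,-0.0367,0,0,1,-0.01,-0.0367,0,0,1,-0.01,-0.0367,0,0])

```text
time_s: 2.53
position: [0.5243, 0.0156, 0.3614]
ee_rot: [0.998, 0.068, 0.0, 0.0]
ft_force: [0.4, 0.1, 0.4]
gripper_width: 0.0853
grip_force: 0.0
```

>>> play_rows(plan=[1,-0.01,-0.0367,0,0,1,-0.01,-0.0367,0,0,1,-0.01,-0.0367,0,0,1,-0.01,-0.0367,0,0,1,-0.01,-0.0367,0,0])

```text
time_s: 2.95
position: [0.4498, 0.1906, 0.3617]
ee_rot: [0.998, 0.068, 0.001, 0.0]
ft_force: [0.6, 0.3, -0.1]
gripper_width: 0.0855
grip_force: 0.0
```

>>> play_rows(plan=[1,0,0,0,0,1,0,0,0,0,1,0,0,0,0])

```text
time_s: 3.2
position: [0.451, 0.1895, 0.3615]
ee_rot: [0.998, 0.069, 0.0, 0.0]
ft_force: [-0.6, -0.6, -0.4]
gripper_width: 0.0852
grip_force: 0.0
```

```bash
python3 - <<'E'
from h import *
c=snap('wrist'); np.savez('w2',**c); cv2.imwrite('pics/w2.png',cv2.resize(c['color'],(800,600)))
st=get_state(); print(st['position'],st['ee_rot'])
E
```

```text
[0.45126621 0.18910975 0.36138947] [9.97669329e-01 6.82330798e-02 2.35417418e-04 3.18056489e-04]
```

View pics/w2.png

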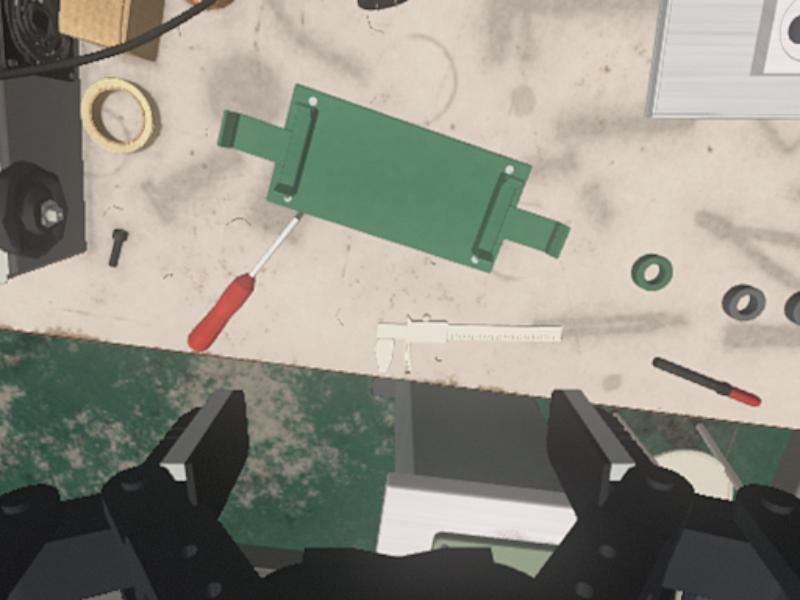

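```bash
python3 - <<'E'
from h import *
c=dict(np.load('w2.npz'))
B=lambda p,z:back(c,np.array(p)/1.5625,z)[:2]
def show(n,pts,z,A,Bb):
    q=np.array([B(p,z) for p in pts]); a=q[A].mean(0);b=q[Bb].mean(0);d=a-b
    print(n,q.mean(0).round(4),'len',np.linalg.norm(d).round(4),'w',np.linalg.norm(q[A[0]]-q[A[1]]).round(4),np.linalg.norm(q[Bb[0]]-q[Bb[1]]).round(4),'ang',np.degrees(np.arctan2(d[1],d[0])).round(2))
show('plate',[(297,85),(529,165),(491,272),(267,201)],.004,[0,3],[1,2])
show('screws',[(313,101),(509,170),(475,261),(289,199)],.006,[0,3],[1,2])
show('stops',[(223,111),(571,230),(559,258),(219,146)],.055,[0,3],[1,2])
show('lips',[(311,99),(523,180),(474,264),(283,201)],.052,[0,3],[1,2])
E
python3 - <<'E'
from h import *
import numpy as np
c=dict(np.load('w2.npz')); im=cv2.resize(c['color'][40:190,130:380],None,fx=3.2,fy=3.2,interpolation=cv2.INTER_CUBIC)
# overlay model: center/angle
def ov(cx,cy,a,col):
    a=np.radians(a); y=np.array([np.cos(a),np.sin(a)]); x=np.array([y[1],-y[0]])
    def P(px,py,z): return np.r_[np.array([cx,cy])+px*x+py*y,z]
    L=[[(sx*.0365,sy*.095,.052)] for sx in(-1,1) for sy in(-1,1)]+[[(sx*.0305,sy*.095,.035)] for sx in(-1,1) for sy in(-1,1)]+[[(-.02,sy*.1525,.055),(.02,sy*.1525,.055)] for sy in(-1,1)]+[[(-.02,sy*.1475,.035),(.02,sy*.1475,.035)] for sy in(-1,1)]
    for l in L:
        q=((proj(c,[P(*p) for p in l])-[130,40])*3.2).astype(int)
        if len(q)>1: cv2.line(im,tuple(map(int,q[0])),tuple(map(int,q[1])),col,1)
        else: cv2.drawMarker(im,tuple(map(int,q[0])),col,cv2.MARKER_CROSS,9,1)
ov(.487,.195,80,(0,0,255))
cv2.imwrite('pics/w2o.png',im)
E
```

```text
plate [0.4909 0.1939] len 0.2276 w 0.1089 0.1079 ang 79.95
screws [0.4898 0.1938] len 0.1907 w 0.0916 0.0918 ang 79.33
stops [0.4904 0.1934] len 0.3097 w 0.0282 0.0263 ang 79.64
lips [0.4905 0.1927] len 0.1837 w 0.0874 0.0833 ang 78.64
```

View pics/w2o.png

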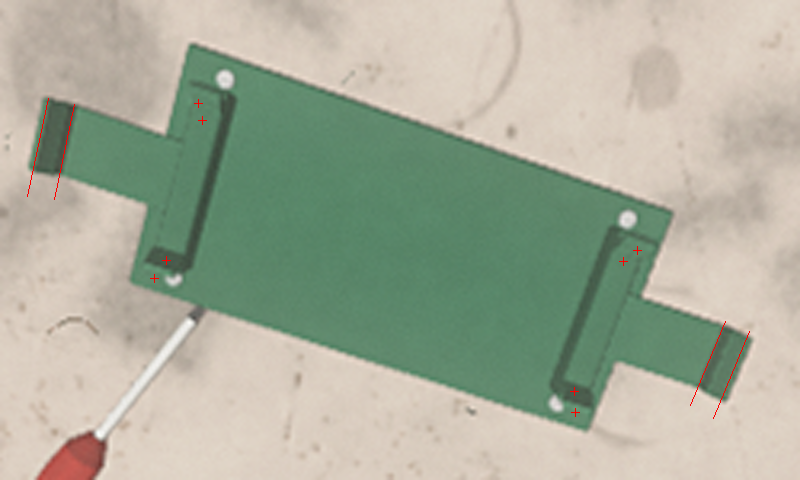

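>>> play_rows(plan=[1,0.0148,0.0384,0,0,1,0.0148,0.0384,0,0,1,0.0148,0.0384,0,0,1,0.0148,0.0384,0,0,1,0.0148,0.0384,0,0])

```text
time_s: 3.67
position: [0.5514, 0.0065, 0.3613]
ee_rot: [0.998, 0.068, 0.0, 0.0]
ft_force: [1.1, -0.5, 0.9]
gripper_width: 0.0851
grip_force: 0.0
```

>>> play_rows(plan=[1,0.0148,0.0384,0,0,1,0.0148,0.0384,0,0,1,0.0148,0.0384,0,0,1,0.0148,0.0384,0,0,1,0.0148,0.0384,0,0])

```text
time_s: 4.08
position: [0.6505, -0.1742, 0.3609]
ee_rot: [0.998, 0.067, -0.0, 0.0]
ft_force: [1.0, 0.3, 1.4]
gripper_width: 0.0855
grip_force: 0.0
```

>>> play_rows(plan=[1,0,0,0,0,1,0,0,0,0,1,0,0,0,0])

```text
time_s: 4.33
position: [0.6499, -0.1712, 0.3604]
ee_rot: [0.998, 0.068, -0.001, -0.001]
ft_force: [-0.0, 0.6, 0.0]
gripper_width: 0.0857
grip_force: 0.0
```

```bash
cat >> h.py <<'E'
def rel(x,y,z=None,psi=None,s=None):
    "shift in tool axes (after turning to psi deg) to reach TCP target"
    s=s or get_state(); p=s['position']; q=s['ee_rot']; cur=2*np.degrees(np.arctan2(q[1],q[0])); psi=cur if psi is None else psi
    a=np.radians(psi); d=np.array([x,y])-p[:2]
    print('pos',p.round(4),'psi',cur.round(2),'turn',np.radians((cur-psi+180)%360-180).round(4),'tx',round(d@[np.cos(a),np.sin(a)],4),'ty',round(d@[np.sin(a),-np.cos(a)],4),'tz',None if z is None else round(p[2]-z,4),'F',s['ft_force'].round(1),'w',round(s['gripper_width'],4))
E
python3 -c "
from h import *
rel(.650,-.171,.229,7.8)"
```

```text
pos [ 0.6499 -0.1712  0.3604] psi 7.77 turn -0.0006 tx 0.0001 ty -0.0002 tz 0.1314 F [-0.   0.6  0. ] w 0.0857
```

>>> play_rows(plan=[1,0,0,0.026,0,1,0,0,0.026,0,1,0,0,0.026,0,1,0,0,0.026,0,1,0,0,0.015,0])

```text
time_s: 4.75
position: [0.6485, -0.1675, 0.2397]
ee_rot: [0.998, 0.07, -0.002, -0.001]
ft_force: [0.8, -0.4, -0.6]
gripper_width: 0.0855
grip_force: 0.0
```

>>> play_rows(plan=[1,0,0,0.0122,0,1,0,0,0,0,1,0,0,0,0])

```text
time_s: 5.0
position: [0.6503, -0.1686, 0.2306]
ee_rot: [0.998, 0.07, 0.0, -0.0]
ft_force: [0.3, -1.0, 1.1]
gripper_width: 0.0854
grip_force: 0.0
```

>>> play_rows(plan=[0,0,0,0,0,0,0,0,0,0,0,0,0,0,0,0,0,0,0,0,0,0,0,0,0])

```text
time_s: 5.42
position: [0.6509, -0.1694, 0.2309]
ee_rot: [0.998, 0.069, 0.001, 0.0]
ft_force: [0.4, 1.3, -0.2]
gripper_width: 0.0257
grip_force: 0.0
```

>>> play_rows(plan=[0,0,0,0,0,0,0,0,0,0,0,0,0,0,0,0,0,0,0,0,0,0,0,0,0])

```text
time_s: 5.83
position: [0.6509, -0.1695, 0.2308]
ee_rot: [0.998, 0.069, 0.0, 0.0]
ft_force: [-0.2, -0.3, 5.0]
gripper_width: 0.0192
grip_force: 59.4
```

```bash
python3 -c "
from h import *
rel(.650,-.171,.229,7.8); c=snap('wrist'); cv2.imwrite('pics/w3.png',c['color']); print(get_state()['grip_force'],get_state()['torque'])"
```

```text
pos [ 0.6509 -0.1695  0.2308] psi 7.95 turn 0.0026 tx -0.0011 ty 0.0014 tz 0.0018 F [-0.2 -0.3  5. ] w 0.0192
59.4510555267334 [-0.08625603  0.10691547  0.03826515]
```

View pics/w3.png

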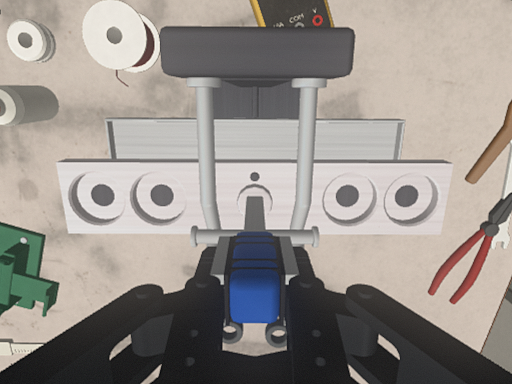

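>>> play_rows(plan=[0,0,0,-0.008,0,0,0,0,-0.008,0,0,0,0,-0.008,0,0,0,0,-0.008,0,0,0,0,0,0])

```text
time_s: 6.3
position: [0.6516, -0.1695, 0.2644]
ee_rot: [0.998, 0.069, 0.002, 0.001]
ft_force: [0.2, -0.2, -3.6]
gripper_width: 0.0192
grip_force: 58.9
```

>>> play_rows(plan=[0,0,0,0,0,0,0,0,0,0])

```text
time_s: 6.47
position: [0.6504, -0.1691, 0.2618]
ee_rot: [0.998, 0.069, -0.0, -0.0]
ft_force: [0.2, -0.0, -5.4]
gripper_width: 0.0194
grip_force: 58.9
```

>>> play_rows(plan=[0,-0.014,0,0,0,0,-0.018,0,0,0,0,-0.018,0,0,0,0,-0.018,0,0,0,0,-0.014,0,0,0])

```text
time_s: 6.88
position: [0.5675, -0.1804, 0.2611]
ee_rot: [0.998, 0.069, -0.001, -0.0]
ft_force: [-0.4, -0.1, -5.2]
gripper_width: 0.0197
grip_force: 58.9
```

>>> play_rows(plan=[0,0,0,0,0.0635,0,0,0,0,0.0635,0,0,0,0,0.0635,0,0,0,0,0.0635,0,0,0,0,0.0635])

```text
time_s: 7.3
position: [0.5688, -0.1804, 0.2614]
ee_rot: [0.996, -0.091, -0.001, -0.0]
ft_force: [0.3, -0.3, -4.5]
gripper_width: 0.019
grip_force: 58.9
```

```bash
python3 -c "
from h import *
rel(.4905,.194,.2,-10.2)"
```

```text
pos [ 0.5688 -0.1804  0.2614] psi -10.42 turn -0.0039 tx -0.1434 ty -0.3546 tz 0.0614 F [ 0.3 -0.3 -4.5] w 0.019
```

>>> play_rows(plan=[0,-0.0096,-0.0236,0,-0.001,0,-0.0096,-0.0236,0,-0.001,0,-0.0096,-0.0236,0,-0.001,0,-0.0096,-0.0236,0,0,0,-0.0096,-0.0236,0,0])

```text
time_s: 7.72
position: [0.542, -0.0548, 0.2615]
ee_rot: [0.996, -0.088, -0.001, -0.0]
ft_force: [0.2, -0.2, -5.0]
gripper_width: 0.0193
grip_force: 59.6
```

>>> play_rows(plan=[0,-0.0096,-0.0236,0,0,0,-0.0096,-0.0236,0,0,0,-0.0096,-0.0236,0,0,0,-0.0096,-0.0236,0,0,0,-0.0096,-0.0236,0,0])

```text
time_s: 8.13
position: [0.5153, 0.0698, 0.2616]
ee_rot: [0.996, -0.088, -0.0, -0.0]
ft_force: [0.4, 0.8, -4.7]
gripper_width: 0.019
grip_force: 59.6
```

>>> play_rows(plan=[0,-0.0096,-0.0236,0,0,0,-0.0096,-0.0236,0,0,0,-0.0096,-0.0236,0,0,0,-0.0096,-0.0236,0,0,0,-0.0096,-0.0236,0,0])

```text
time_s: 8.55
position: [0.4887, 0.1943, 0.2616]
ee_rot: [0.996, -0.088, -0.0, 0.0]
ft_force: [-0.1, -0.7, -5.0]
gripper_width: 0.019
grip_force: 59.6
```

>>> play_rows(plan=[0,0,0,0,0,0,0,0,0,0,0,0,0,0,0])

```text
time_s: 8.8
position: [0.4893, 0.1929, 0.2617]
ee_rot: [0.996, -0.087, -0.0, 0.0]
ft_force: [0.9, 0.1, -5.3]
gripper_width: 0.019
grip_force: 60.1
```

```bash
python3 -c "
from h import *
rel(.4905,.194,.14,-10.2); c=snap('wrist'); cv2.imwrite('pics/w4.png',c['color']);np.savez('w4',**c)"
```

```text
pos [0.4893 0.1929 0.2617] psi -10.04 turn 0.0029 tx 0.001 ty -0.0013 tz 0.1217 F [ 0.9  0.1 -5.3] w 0.019
```

View pics/w4.png

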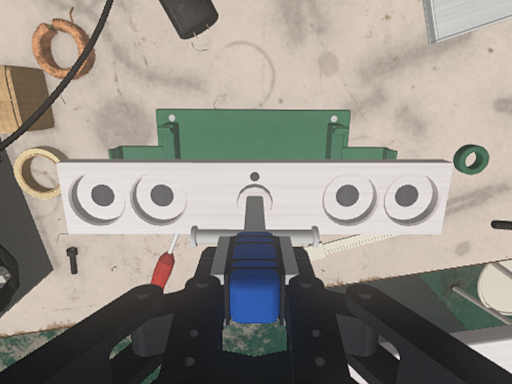

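```bash
python3 - <<'E'
from h import *
c=dict(np.load('w4.npz'))
zt=.2617-.1048+.014
pk=np.array([back(c,p,zt)[:2] for p in[(101,195),(161,194.5),(349,195),(408,195)]]);d=pk[0]-pk[3]
print('carrier',pk.mean(0).round(4),np.linalg.norm(d).round(4),np.degrees(np.arctan2(d[1],d[0])))
pn=np.array([back(c,p,zt+.066)[:2] for p in[(192,236),(319,236)]]);print('pin',pn.mean(0),np.linalg.norm(pn[0]-pn[1]))
sc=np.array([back(c,p,.006)[:2] for p in[(172,118),(333,118.5)]]);e=sc[0]-sc[1];L=np.linalg.norm(e);u=e/L
print('cradle',(sc.mean(0)+.0459*np.array([-u[1],u[0]])).round(4),L,np.degrees(np.arctan2(e[1],e[0])))
E
```

```text
carrier [0.4919 0.1922] 0.2278 79.92060415121979
pin [0.48879848 0.19244517] 0.07018520098717858
cradle [0.4897 0.1951] 0.19054995364257085 79.74948314844215
```

>>> play_rows(plan=[0,0,-0.0022,0.018,0.002,0,0,0,0.02,0,0,0,0,0.02,0,0,0,0,0.02,0,0,0,0,0.016,0])

```text
time_s: 9.27
position: [0.4897, 0.1939, 0.1664]
ee_rot: [0.996, -0.09, -0.001, 0.0]
ft_force: [0.0, 0.3, -5.1]
gripper_width: 0.0188
grip_force: 60.0
```

>>> play_rows(plan=[0,0,0,0,0,0,0,0,0.004,0,0,0,0,0.004,0,0,0,0,0.004,0,0,0,0,0.004,0])

```text
time_s: 9.68
position: [0.4911, 0.1954, 0.1531]
ee_rot: [0.996, -0.089, 0.001, -0.0]
ft_force: [-0.4, -0.4, -4.7]
gripper_width: 0.0199
grip_force: 60.1
```

>>> play_rows(plan=[0,0,0,0.004,0,0,0,0,0.004,0,0,0,0,0,0,0,0,0,0,0,0,0,0,0,0])

```text
time_s: 10.1
position: [0.49, 0.1954, 0.1442]
ee_rot: [0.996, -0.089, 0.0, -0.0]
ft_force: [0.6, -0.4, -4.8]
gripper_width: 0.0193
grip_force: 60.1
```

```bash
python3 -c "
from h import *
rel(.4905,.1945,.1398,-10.2)"
```

```text
pos [0.49   0.1954 0.1442] psi -10.17 turn 0.0005 tx 0.0006 ty 0.0008 tz 0.0044 F [ 0.6 -0.4 -4.8] w 0.0193
```

>>> play_rows(plan=[0,0,0,0.002,0,0,0,0,0.002,0,0,0,0,0.001,0,0,0,0,0,0,0,0,0,0,0])

```text
time_s: 10.52
position: [0.4905, 0.1955, 0.1402]
ee_rot: [0.996, -0.089, 0.001, -0.0]
ft_force: [-2.7, -1.3, 4.4]
gripper_width: 0.0194
grip_force: 61.3
```

>>> play_rows(plan=[1,0,0,0,0,1,0,0,0,0,1,0,0,0,0,1,0,0,0,0,1,0,0,0,0])

```text
time_s: 10.93
position: [0.49, 0.1953, 0.139]
ee_rot: [0.996, -0.089, 0.0, -0.0]
ft_force: [-0.1, 0.5, -0.5]
gripper_width: 0.0785
grip_force: 0.0
```

>>> play_rows(plan=[1,0,0,-0.01,0,1,0,0,-0.03,0,1,0,0,-0.04,0,1,0,0,-0.04,0,1,0,0,-0.03,0])

```text
time_s: 11.35
position: [0.4908, 0.1956, 0.2935]
ee_rot: [0.996, -0.089, 0.002, -0.001]
ft_force: [0.8, -0.1, 0.6]
gripper_width: 0.0855
grip_force: 0.0
```

>>> play_rows(plan=[1,-0.01,0,-0.03,0,1,-0.01,0,-0.03,0,1,-0.01,0,0,0,1,0,0,0,0,1,0,0,0,0])

```text
time_s: 11.77
position: [0.4601, 0.2007, 0.3492]
ee_rot: [0.996, -0.088, 0.0, -0.0]
ft_force: [-1.1, 0.2, -0.5]
gripper_width: 0.0849
grip_force: 0.0
```

```bash
python3 -c "
from h import *
rel(.4411,-.0686,.1398,-10.2); c=snap('wrist'); cv2.imwrite('pics/w5.png',cv2.resize(c['color'],(800,600)));np.savez('w5',**c)"
```

```text
pos [0.4601 0.2007 0.3492] psi -10.15 turn 0.0008 tx 0.029 ty 0.2684 tz 0.2094 F [-1.1  0.2 -0.5] w 0.0849
```

View pics/w5.png

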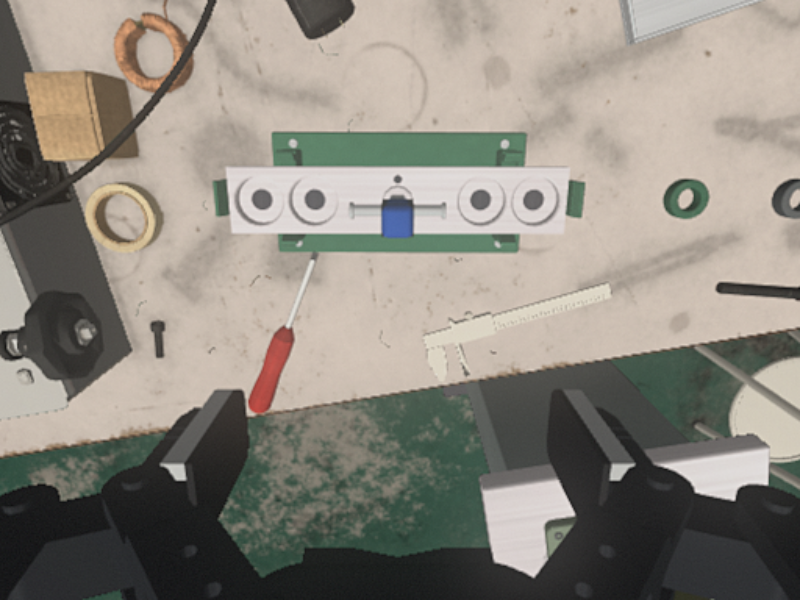

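```bash
python3 - <<'E'
from h import *
c=dict(np.load('w5.npz'))
B=lambda p,z:back(c,np.array(p)/1.5625,z)[:2]
pk=np.array([B(p,.049) for p in[(262,200),(315,200),(481,200),(535,200)]]);d=pk[0]-pk[3];a=np.arctan2(d[1],d[0])
print(pk.round(4),pk.mean(0).round(4),np.linalg.norm(d).round(4),np.degrees(a))
fl=np.array([B(p,.039) for p in[(262,200),(315,200),(481,199.5),(535,199)]]);print('floor holes',fl.mean(0))
co=np.array([B(p,.049) for p in[(227,166),(569,167),(564,235),(232,233)]]);print('bar',co.mean(0).round(4),np.linalg.norm(co[0]-co[1]),np.linalg.norm(co[0]-co[3]))
pin=np.array([B(p,.115) for p in[(350,211),(446,211)]]);print('pin',pin.mean(0),np.linalg.norm(pin[0]-pin[1]))
print('core1',B((687,199),.0105))
E
```

```text
[[0.5103 0.3088]
 [0.5023 0.2645]
 [0.4774 0.1257]
 [0.4693 0.0805]] [0.4898 0.1949] 0.2319 79.81320739829518
floor holes [0.48912666 0.19501265]
bar [0.4891 0.1952] 0.2852251341013732 0.056181344723225723
pin [0.48875032 0.19531853] 0.06981344683883643
core1 [ 0.43970667 -0.06682844]
```

>>> play_rows(plan=[1,0.0035,0.0334,0,0,1,0.0035,0.0334,0,0,1,0.0035,0.0334,0,0,1,0.0035,0.0334,0,0,1,0.0035,0.0334,0,0])

```text
time_s: 12.23
position: [0.4473, 0.0317, 0.3469]
ee_rot: [0.996, -0.089, -0.002, 0.0]
ft_force: [0.6, 0.1, 0.1]
gripper_width: 0.0852
grip_force: 0.0
```

>>> play_rows(plan=[1,0.0035,0.0334,0.03,0,1,0.0035,0.0334,0.03,0,1,0.0035,0.0334,0.03,0,1,0,0,0.04,0,1,0,0,0.04,0])

```text
time_s: 12.65
position: [0.4408, -0.0619, 0.1834]
ee_rot: [0.996, -0.091, -0.0, 0.0]
ft_force: [1.1, -0.5, -1.4]
gripper_width: 0.0856
grip_force: 0.0
```

>>> play_rows(plan=[1,0,0,0.03,0,1,0,0,0.03,0,1,0,0,0,0,1,0,0,0,0,1,0,0,0,0])

```text
time_s: 13.07
position: [0.442, -0.0601, 0.1265]
ee_rot: [0.996, -0.089, 0.0, 0.0]
ft_force: [0.2, -0.8, 0.3]
gripper_width: 0.0855
grip_force: 0.0
```

```bash
cat >> h.py <<'E'
def cores(c,z=.0105,box=((.33,.55),(-.45,.04))):
    "ring centres: dark blobs (green or grey) near core size on the bench"
    hs=cv2.cvtColor(c['color'],cv2.COLOR_BGR2HSV)
    out=[]
    for nm,m in(('green',cv2.inRange(hs,(55,70,15),(95,255,200))),('grey',cv2.inRange(hs,(0,0,25),(180,75,120)))):
        n,l,s,_=cv2.connectedComponentsWithStats(m)
        for i in range(1,n):
            if s[i,4]<40: continue
            cs,_h=cv2.findContours((l==i).astype(np.uint8),cv2.RETR_EXTERNAL,cv2.CHAIN_APPROX_NONE)
            (u,v),r=cv2.minEnclosingCircle(cs[0]); 
            p=back(c,(u,v),z); w=np.linalg.norm(back(c,(u+r,v),z)-p)
            if .012<w<.026 and box[0][0]<p[0]<box[0][1] and box[1][0]<p[1]<box[1][1]: out.append((nm,p[:2].round(4),round(w,4)))
    return out
E
python3 -c "
from h import *
rel(.440,-.0675,.006,-10.2); c=snap('wrist'); cv2.imwrite('pics/w6.png',c['color']);np.savez('w6',**c); print(cores(c)); print('scene0',cores(dict(np.load('scene.npz')),.0075));print('scene',cores(snap('scene'),.0075))"
```

```text
pos [ 0.442  -0.0601  0.1265] psi -10.19 turn 0.0002 tx -0.0006 ty 0.0076 tz 0.1205 F [ 0.2 -0.8  0.3] w 0.0855
[('grey', array([ 0.4275, -0.2321]), np.float64(0.0217)), ('grey', array([ 0.4415, -0.0674]), np.float64(0.0183)), ('grey', array([ 0.4239, -0.1674]), np.float64(0.0198))]
scene0 [('green', array([ 0.4223, -0.3202]), np.float64(0.0165)), ('green', array([ 0.4391, -0.0668]), np.float64(0.0168)), ('grey', array([ 0.4231, -0.2298]), np.float64(0.0191)), ('grey', array([ 0.4212, -0.1684]), np.float64(0.0191))]
scene [('green', array([ 0.4223, -0.3202]), np.float64(0.0165)), ('green', array([ 0.4386, -0.0668]), np.float64(0.0164)), ('green', array([0.4977, 0.001 ]), np.float64(0.0123)), ('grey', array([ 0.4251, -0.2333]), np.float64(0.0187)), ('grey', array([ 0.4212, -0.1684]), np.float64(0.0186))]
```

>>> play_rows(plan=[1,0,0.0074,0.02,0,1,0,0,0.03,0,1,0,0,0.03,0,1,0,0,0.025,0,1,0,0,0.0155,0])

```text
time_s: 13.58
position: [0.4405, -0.0672, 0.0049]
ee_rot: [0.996, -0.089, 0.0, 0.0]
ft_force: [-0.5, -0.7, -1.1]
gripper_width: 0.0853
grip_force: 0.0
```

>>> play_rows(plan=[0.3,0,0,0,0,0.3,0,0,0,0,0.3,0,0,0,0,0.3,0,0,0,0,0.3,0,0,0,0])

```text
time_s: 14.0
position: [0.4423, -0.0678, 0.0078]
ee_rot: [0.996, -0.089, 0.002, 0.001]
ft_force: [-1.3, 1.2, 5.8]
gripper_width: 0.0321
grip_force: 58.9
```

>>> play_rows(plan=[0.3,0,0,0,0,0.3,0,0,0,0])

```text
time_s: 14.17
position: [0.4422, -0.0678, 0.0078]
ee_rot: [0.996, -0.089, 0.002, 0.001]
ft_force: [-1.3, 0.1, 5.9]
gripper_width: 0.0321
grip_force: 58.9
```

>>> play_rows(plan=[0.7,0,0,0,0,0.7,0,0,0,0,0.7,0,0,0,0,0.7,0,0,0,0])

```text
time_s: 14.5
position: [0.4402, -0.0671, 0.0056]
ee_rot: [0.996, -0.089, 0.0, 0.0]
ft_force: [-0.3, -0.7, -0.3]
gripper_width: 0.0597
grip_force: 0.0
```

>>> play_rows(plan=[0.7,0,0,0,-0.12,0.7,0,0,0,-0.12,0.7,0,0,0,-0.12,0.7,0,0,0,-0.12,0.7,0,0,0,-0.12])

```text
time_s: 14.92
position: [0.4399, -0.067, 0.0052]
ee_rot: [0.977, 0.213, -0.0, -0.0]
ft_force: [0.4, 0.0, -0.7]
gripper_width: 0.0594
grip_force: 0.0
```

>>> play_rows(plan=[0.7,0,0,0,-0.12,0.7,0,0,0,-0.12,0.7,0,0,0,-0.12,0.7,0,0,0,-0.12,0.7,0,0,0,-0.12])

```text
time_s: 15.33
position: [0.4398, -0.067, 0.0051]
ee_rot: [0.871, 0.492, -0.0, -0.0]
ft_force: [1.0, -0.4, -0.5]
gripper_width: 0.0598
grip_force: 0.0
```

>>> play_rows(plan=[0.7,0,0,0,-0.12,0.7,0,0,0,-0.12,0.7,0,0,0,-0.13,0.7,0,0,0,0,0.7,0,0,0,0])

```text
out of range; nothing moved
```

```bash
python3 -c "
from h import *
rel(.440,-.0675,.000,79.8); c=snap('wrist'); cv2.imwrite('pics/w7.png',c['color'])"
```

```text
pos [ 0.4398 -0.067   0.0051] psi 58.91 turn -0.3645 tx -0.0005 ty 0.0003 tz 0.0051 F [ 1.  -0.4 -0.5] w 0.0598
```

View pics/w7.png

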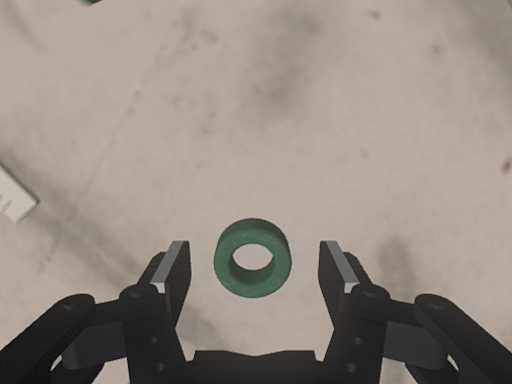

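>>> play_rows(plan=[0.7,0,0,0,-0.12,0.7,0,0,0,-0.12,0.7,0,0,0,-0.124,0.7,0,0,0.004,0,0.7,0,0,0,0])

```text
time_s: 15.8
position: [0.4395, -0.0669, 0.0007]
ee_rot: [0.771, 0.637, -0.0, -0.001]
ft_force: [-0.8, 0.4, -0.3]
gripper_width: 0.0599
grip_force: 0.0
```

>>> play_rows(plan=[0.3,0,0,0,0,0.3,0,0,0,0,0.3,0,0,0,0,0.3,0,0,0,0,0.3,0,0,0,0])

```text
time_s: 16.22
position: [0.4401, -0.0671, 0.0016]
ee_rot: [0.77, 0.639, 0.0, 0.0]
ft_force: [-0.6, 0.1, 3.2]
gripper_width: 0.0333
grip_force: 59.7
```

>>> play_rows(plan=[0.3,0,0,-0.01,0,0.3,0,0,-0.02,0,0.3,0,0,-0.03,0,0.3,0,0,-0.04,0,0.3,0,0,-0.03,0])

```text
time_s: 16.63
position: [0.4404, -0.0672, 0.134]
ee_rot: [0.769, 0.639, 0.0, 0.001]
ft_force: [0.9, -0.3, -1.4]
gripper_width: 0.0331
grip_force: 59.8
```

>>> play_rows(plan=[0.3,0,0,0,0,0.3,0,0,0,0,0.3,0,0,0,0])

```text
time_s: 16.88
position: [0.4394, -0.0668, 0.131]
ee_rot: [0.769, 0.639, -0.0, -0.0]
ft_force: [-1.3, -0.2, -1.1]
gripper_width: 0.0327
grip_force: 59.8
```

```bash
python3 -c "
from h import *
rel(.5106,.3113,.15,79.8); c=snap('wrist'); d=c['color'][180:330,150:360]; cv2.imwrite('pics/w8.png',cv2.resize(d,None,fx=3.5,fy=3.5))"
```

```text
pos [ 0.4394 -0.0668  0.131 ] psi 79.42 turn -0.0066 tx 0.3848 ty 0.0031 tz -0.019 F [-1.3 -0.2 -1.1] w 0.0327
```

View pics/w8.png

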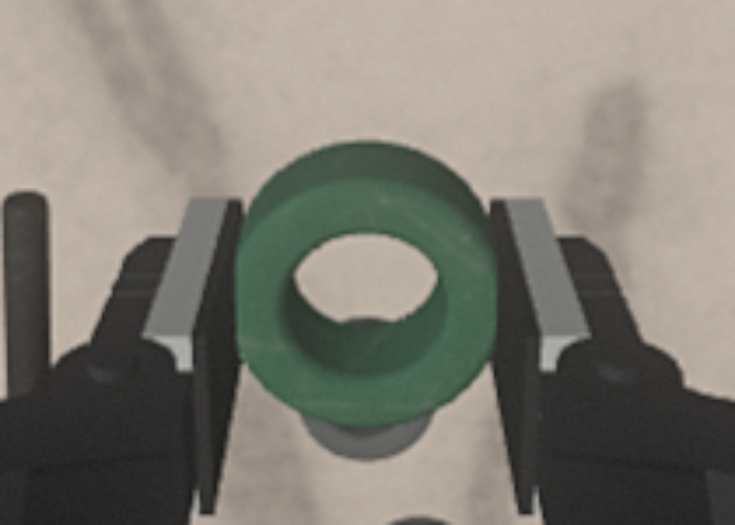

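>>> play_rows(plan=[0.3,0.01,0,-0.03,-0.0066,0.3,0.0218,0,-0.03,0,0.3,0.03,0,-0.025,0,0.3,0.035,0,0,0,0.3,0.036,0.003,0,0])

```text
time_s: 17.35
position: [0.4667, 0.064, 0.2165]
ee_rot: [0.768, 0.641, 0.0, 0.0]
ft_force: [-0.1, -0.5, -1.5]
gripper_width: 0.033
grip_force: 59.9
```

>>> play_rows(plan=[0.3,0.036,0,0,0,0.3,0.036,0,0,0,0.3,0.036,0,0,0,0.3,0.036,0,0,0,0.3,0.036,0,0,0])

```text
time_s: 17.77
position: [0.497, 0.2417, 0.2135]
ee_rot: [0.767, 0.642, -0.002, -0.001]
ft_force: [1.2, -0.3, -1.0]
gripper_width: 0.0331
grip_force: 59.9
```

>>> play_rows(plan=[0.3,0.036,0,0,0,0.3,0.026,0,0,0,0.3,0.01,0,0,0,0.3,0,0,0,0,0.3,0,0,0,0])

```text
time_s: 18.18
position: [0.5101, 0.3103, 0.2142]
ee_rot: [0.767, 0.642, -0.002, -0.0]
ft_force: [-0.4, -1.0, -0.9]
gripper_width: 0.033
grip_force: 59.9
```

```bash
python3 -c "
from h import *
rel(.5106,.3113,.06,79.8)
print(cores(snap('scene'),.0075,((.3,.6),(-.45,-.1))))"
```

```text
pos [0.5101 0.3103 0.2142] psi 79.84 turn 0.0008 tx 0.0011 ty 0.0003 tz 0.1542 F [-0.4 -1.  -0.9] w 0.033
[('green', array([ 0.4227, -0.3211]), np.float64(0.0163)), ('grey', array([ 0.4243, -0.232 ]), np.float64(0.0188)), ('grey', array([ 0.4212, -0.1684]), np.float64(0.0186))]
```

>>> play_rows(plan=[0.3,0.0011,0.0003,0.035,0,0.3,0,0,0.035,0,0.3,0,0,0.035,0,0.3,0,0,0.03,0,0.3,0,0,0.019,0])

```text
time_s: 18.65
position: [0.509, 0.3088, 0.0584]
ee_rot: [0.768, 0.641, -0.003, -0.001]
ft_force: [-1.4, 0.7, -0.8]
gripper_width: 0.0328
grip_force: 59.9
```

>>> play_rows(plan=[0.3,0,0,0,0,0.3,0,0,0,0,0.3,0,0,0,0])

```text
time_s: 18.9
position: [0.513, 0.3116, 0.064]
ee_rot: [0.768, 0.641, 0.001, 0.0]
ft_force: [0.5, -0.0, 0.7]
gripper_width: 0.033
grip_force: 59.9
```

```bash
python3 -c "
from h import *
rel(.5106,.3113,.05,79.8)"
```

```text
pos [0.513  0.3116 0.064 ] psi 79.73 turn -0.0013 tx -0.0007 ty -0.0023 tz 0.014 F [ 0.5 -0.   0.7] w 0.033
```

>>> play_rows(plan=[0.3,0,-0.001,0.004,0,0.3,0,0,0.004,0,0.3,0,0,0,0,0.3,0,0,0,0,0.3,0,0,0,0])

```text
time_s: 19.32
position: [0.5108, 0.3125, 0.0547]
ee_rot: [0.767, 0.642, 0.0, 0.0]
ft_force: [-0.3, -0.2, -0.0]
gripper_width: 0.033
grip_force: 59.9
```

>>> play_rows(plan=[0.3,0,0,0,0,0.3,0,0,0,0,0.3,0,0,0,0])

```text
time_s: 19.57
position: [0.5107, 0.3124, 0.0544]
ee_rot: [0.767, 0.642, 0.0, 0.0]
ft_force: [-0.5, -0.1, 0.1]
gripper_width: 0.0329
grip_force: 59.9
```

```bash
python3 -c "
from h import *
rel(.5106,.3113,.05,79.8)"
```

```text
pos [0.5107 0.3124 0.0544] psi 79.81 turn 0.0003 tx -0.0011 ty 0.0001 tz 0.0044 F [-0.5 -0.1  0.1] w 0.0329
```

>>> play_rows(plan=[0.3,-0.001,0,0.002,0,0.3,0,0,0.002,0,0.3,0,0,0.001,0,0.3,0,0,0,0,0.3,0,0,0,0])

```text
time_s: 19.98
position: [0.5103, 0.3112, 0.049]
ee_rot: [0.767, 0.641, -0.0, -0.0]
ft_force: [0.2, -0.7, 0.5]
gripper_width: 0.033
grip_force: 59.9
```

>>> play_rows(plan=[0.3,0,0,0.001,0,0.3,0,0,0.001,0,0.3,0,0,0,0,0.3,0,0,0,0])

```text
time_s: 20.32
position: [0.5107, 0.3114, 0.0485]
ee_rot: [0.767, 0.642, 0.0, 0.0]
ft_force: [-2.6, -1.8, 5.4]
gripper_width: 0.0329
grip_force: 63.5
```

>>> play_rows(plan=[0.65,0,0,0,0,0.65,0,0,0,0,0.65,0,0,0,0,0.65,0,0,0,0,0.65,0,0,-0.01,0])

```text
time_s: 20.73
position: [0.5086, 0.3105, 0.0552]
ee_rot: [0.767, 0.641, -0.002, -0.001]
ft_force: [-0.2, 0.2, -0.8]
gripper_width: 0.0554
grip_force: 0.0
```

>>> play_rows(plan=[0.65,0,0,-0.02,0,0.65,0,0,-0.01,0,0,0,0,0,0,0,0,0,0,0,0,0,0,0,0])

```text
time_s: 21.15
position: [0.5101, 0.3112, 0.087]
ee_rot: [0.767, 0.642, -0.0, -0.0]
ft_force: [-0.7, -0.1, -1.1]
gripper_width: 0.0197
grip_force: 0.0
```

>>> play_rows(plan=[0,0,0,0,0,0,0,0,0,0,0,0,0,0.005,0,0,0,0,0.01,0,0,0,0,0.005,0])

```text
time_s: 21.57
position: [0.5095, 0.3109, 0.0654]
ee_rot: [0.767, 0.641, -0.001, -0.0]
ft_force: [0.9, -0.1, 0.4]
gripper_width: 0.0001
grip_force: 0.0
```

```bash
python3 -c "
from h import *
rel(.5106,.3113,.054,79.8)"
```

```text
pos [0.5095 0.3109 0.0654] psi 79.81 turn 0.0001 tx 0.0006 ty 0.001 tz 0.0114 F [ 0.9 -0.1  0.4] w 0.0001
```

>>> play_rows(plan=[0,0,0,0.004,0,0,0,0,0.003,0,0,0,0,0.002,0,0,0,0,0,0,0,0,0,0,0])

```text
time_s: 21.98
position: [0.5106, 0.3114, 0.0583]
ee_rot: [0.767, 0.642, 0.0, 0.0]
ft_force: [-0.0, -0.1, 0.3]
gripper_width: -0.0001
grip_force: 0.0
```

>>> play_rows(plan=[0,0,0,0.001,0,0,0,0,0.001,0,0,0,0,0.001,0,0,0,0,0,0,0,0,0,0,0])

```text
time_s: 22.4
position: [0.5104, 0.3113, 0.0553]
ee_rot: [0.767, 0.641, -0.0, -0.0]
ft_force: [-1.1, 0.4, 0.0]
gripper_width: -0.0001
grip_force: 0.0
```

>>> play_rows(plan=[0,0,0,0.001,0,0,0,0,0.001,0,0,0,0,0.001,0,0,0,0,0,0,0,0,0,0,0])

```text
time_s: 22.82
position: [0.5108, 0.3115, 0.0537]
ee_rot: [0.767, 0.642, 0.0, 0.0]
ft_force: [-2.5, -1.1, 6.6]
gripper_width: 0.0
grip_force: 3.3
```

>>> play_rows(plan=[0,0,0,-0.02,0,0,0,0,-0.035,0,0.6,0,0,-0.04,0.12,0.6,0,0,-0.04,0.12,0.6,0,0,-0.025,0.12])

```text
time_s: 23.23
position: [0.5121, 0.3121, 0.2171]
ee_rot: [0.871, 0.491, 0.003, 0.0]
ft_force: [1.2, 1.0, 0.8]
gripper_width: 0.0359
grip_force: 0.0
```

>>> play_rows(plan=[0.6,0,0,0,0.121,0.6,0,0,0,0.121,0.6,0,0,0,0.121,0.6,0,0,0,0.121,0.6,0,0,0,0.121])

```text
time_s: 23.65
position: [0.5103, 0.3113, 0.2122]
ee_rot: [0.978, 0.209, -0.0, 0.0]
ft_force: [0.5, -0.3, -0.1]
gripper_width: 0.0514
grip_force: 0.0
```

>>> play_rows(plan=[0.6,0,0,0,0.121,0.6,0,0,0,0.121,0.6,0,0,0,0.121,0.6,0,0,0,0.121,0.6,0,0,0,0.121])

```text
time_s: 24.07
position: [0.5103, 0.3113, 0.2121]
ee_rot: [0.996, -0.091, -0.0, 0.0]
ft_force: [0.1, -1.0, 0.0]
gripper_width: 0.0514
grip_force: 0.0
```

>>> play_rows(plan=[0.6,0,0.0348,0,0,0.6,0,0.0348,0,0,0.6,0,0.0348,0,0,0.6,0,0.0348,0,0,0.6,0,0.0348,0,0])

```text
time_s: 24.48
position: [0.4791, 0.1388, 0.2122]
ee_rot: [0.996, -0.088, 0.0, 0.0]
ft_force: [0.3, -1.0, 0.1]
gripper_width: 0.0514
grip_force: 0.0
```

>>> play_rows(plan=[0.6,0,0.0348,0,0,0.6,0,0.0348,0,0,0.6,0,0.0348,0,0,0.6,0,0.0348,0,0,0.6,0,0.0348,0,0])

```text
time_s: 24.9
position: [0.4485, -0.0327, 0.2124]
ee_rot: [0.996, -0.088, 0.0, 0.0]
ft_force: [0.6, 0.9, -0.6]
gripper_width: 0.0513
grip_force: 0.0
```

>>> play_rows(plan=[0.6,0,0.0348,0.02,0,0.6,0,0.0348,0.02,0,0.6,0,0.0348,0.02,0,0.6,0,0.0348,0.02,0,0.6,0,0,0,0])

```text
time_s: 25.32
position: [0.4213, -0.172, 0.1289]
ee_rot: [0.996, -0.091, -0.003, -0.0]
ft_force: [-0.2, 0.5, 0.3]
gripper_width: 0.051
grip_force: 0.0
```

>>> play_rows(plan=[0.6,0,0,0,0,0.6,0,0,0,0])

```text
time_s: 25.48
position: [0.4247, -0.1681, 0.1325]
ee_rot: [0.996, -0.089, 0.0, -0.0]
ft_force: [-0.6, -0.2, 0.0]
gripper_width: 0.0514
grip_force: 0.0
```

```bash
python3 -c "
from h import *
rel(.4239,-.168,.005,-10.2); print(cores(snap('wrist'))); print(cores(snap('scene'),.0075,((.3,.6),(-.45,-.1))))"
```

```text
pos [ 0.4247 -0.1681  0.1325] psi -10.19 turn 0.0001 tx -0.0008 ty 0.0001 tz 0.1275 F [-0.6 -0.2  0. ] w 0.0514
[('green', array([ 0.4263, -0.3256]), np.float64(0.0148)), ('green', array([ 0.4133, -0.3217]), np.float64(0.0145)), ('grey', array([ 0.425 , -0.3194]), np.float64(0.0203)), ('grey', array([ 0.4267, -0.2334]), np.float64(0.0187)), ('grey', array([ 0.4234, -0.1682]), np.float64(0.0182))]
[('green', array([ 0.4219, -0.3186]), np.float64(0.0163)), ('grey', array([ 0.425 , -0.2333]), np.float64(0.0186)), ('grey', array([ 0.4212, -0.1684]), np.float64(0.0186))]
```

>>> play_rows(plan=[0.6,-0.001,0,0.03,0,0.6,0,0,0.03,0,0.6,0,0,0.03,0,0.6,0,0,0.025,0,0.6,0,0,0.0125,0])

```text
time_s: 26.0
position: [0.4227, -0.1657, 0.0028]
ee_rot: [0.996, -0.087, -0.001, -0.001]
ft_force: [-0.5, -0.2, -0.5]
gripper_width: 0.0511
grip_force: 0.0
```

>>> play_rows(plan=[0.3,0,0,0,0,0.3,0,0,0,0,0.3,0,0,0,0,0.3,0,0,0,0,0.6,0,0,0,0])

```text
time_s: 26.42
position: [0.4251, -0.1686, 0.0063]
ee_rot: [0.996, -0.088, 0.002, 0.001]
ft_force: [-0.1, -0.9, -0.4]
gripper_width: 0.0431
grip_force: 0.0
```

>>> play_rows(plan=[0.6,0,0,0,0,0.6,0,0,0,0,0.6,0,0,0,-0.12,0.6,0,0,0,-0.12,0.6,0,0,0,-0.12])

```text
time_s: 26.83
position: [0.4238, -0.1683, 0.0051]
ee_rot: [0.996, 0.094, 0.0, 0.0]
ft_force: [-0.5, 0.2, -0.2]
gripper_width: 0.0516
grip_force: 0.0
```

>>> play_rows(plan=[0.6,0,0,0,-0.121,0.6,0,0,0,-0.121,0.6,0,0,0,-0.121,0.6,0,0,0,-0.121,0.6,0,0,0,-0.121])

```text
time_s: 27.25
position: [0.4238, -0.1683, 0.0051]
ee_rot: [0.922, 0.386, 0.0, 0.0]
ft_force: [0.3, -0.2, -0.6]
gripper_width: 0.0512
grip_force: 0.0
```

>>> play_rows(plan=[0.6,0,0,0,-0.121,0.6,0,0,0,-0.121,0.6,0,0,0,-0.121,0.6,0,0,0,-0.121,0.6,0,0,0,-0.121])

```text
time_s: 27.67
position: [0.4238, -0.1682, 0.0051]
ee_rot: [0.765, 0.644, 0.0, 0.0]
ft_force: [-0.0, 0.2, -0.6]
gripper_width: 0.0516
grip_force: 0.0
```

>>> play_rows(plan=[0.3,0,0,0,0,0.3,0,0,0,0,0.3,0,0,0,0,0.3,0,0,0,0,0.3,0,0,0,0])

```text
time_s: 28.08
position: [0.4238, -0.1683, 0.0055]
ee_rot: [0.768, 0.64, -0.0, 0.0]
ft_force: [-2.1, 1.1, 5.6]
gripper_width: 0.0329
grip_force: 59.1
```

>>> play_rows(plan=[0.3,0,0,-0.02,0,0.3,0,0,-0.04,0,0.3,0,0,-0.04,0,0.3,0,0,-0.04,0,0.3,0,0,-0.04,0])

```text
time_s: 28.5
position: [0.4231, -0.1677, 0.1865]
ee_rot: [0.768, 0.64, -0.0, -0.0]
ft_force: [0.8, -0.5, -0.0]
gripper_width: 0.0323
grip_force: 59.9
```

>>> play_rows(plan=[0.3,0,0,-0.03,0,0.3,0,0,0,0,0.3,0,0,0,0])

```text
time_s: 28.75
position: [0.4251, -0.169, 0.2173]
ee_rot: [0.768, 0.641, 0.001, 0.003]
ft_force: [0.2, -0.1, -0.4]
gripper_width: 0.0326
grip_force: 59.9
```

```bash
python3 -c "
from h import *
rel(.5025,.2661,.06,79.8)"
```

```text
pos [ 0.4251 -0.169   0.2173] psi 79.67 turn -0.0022 tx 0.4419 ty -0.0008 tz 0.1573 F [ 0.2 -0.1 -0.4] w 0.0326
```

>>> play_rows(plan=[0.3,0.02,0,0,-0.002,0.3,0.03,0,0,0,0.3,0.036,0,0,0,0.3,0.036,0,0,0,0.3,0.036,-0.0008,0,0])

```text
time_s: 29.17
position: [0.449, -0.0107, 0.2124]
ee_rot: [0.767, 0.641, -0.001, -0.002]
ft_force: [0.3, -0.4, 0.0]
gripper_width: 0.0325
grip_force: 59.9
```

>>> play_rows(plan=[0.3,0.036,0,0,0,0.3,0.036,0,0,0,0.3,0.036,0,0,0,0.3,0.036,0,0,0,0.3,0.036,0,0,0])

```text
time_s: 29.58
position: [0.4803, 0.1664, 0.2122]
ee_rot: [0.767, 0.642, -0.002, -0.001]
ft_force: [0.5, 0.1, 0.1]
gripper_width: 0.0326
grip_force: 59.9
```

>>> play_rows(plan=[0.3,0.036,0,0,0,0.3,0.036,0,0,0,0.3,0.022,0,0,0,0.3,0.01,0,0,0,0.3,0,0,0,0])

```text
time_s: 30.0
position: [0.499, 0.2685, 0.2124]
ee_rot: [0.766, 0.643, -0.002, -0.001]
ft_force: [-0.6, 0.2, -0.5]
gripper_width: 0.0326
grip_force: 59.9
```

>>> play_rows(plan=[0.3,0,0,0.03,0,0.3,0,0,0.035,0,0.3,0,0,0.035,0,0.3,0,0,0.03,0,0.3,0,0,0.018,0])

```text
time_s: 30.42
position: [0.4966, 0.264, 0.0619]
ee_rot: [0.767, 0.641, -0.004, -0.001]
ft_force: [-0.8, -0.0, -0.3]
gripper_width: 0.0326
grip_force: 59.9
```

>>> play_rows(plan=[0.3,0,0,0.007,0,0.3,0,0,0,0,0.3,0,0,0,0,0.3,0,0,0,0,0.3,0,0,0,0])

```text
time_s: 30.83
position: [0.502, 0.2675, 0.0619]
ee_rot: [0.767, 0.642, 0.002, 0.001]
ft_force: [0.7, 0.1, 0.8]
gripper_width: 0.0325
grip_force: 59.9
```

```bash
python3 -c "
from h import *
rel(.5025,.2661,.05,79.8)"
```

```text
pos [0.502  0.2675 0.0619] psi 79.9 turn 0.0017 tx -0.0013 ty 0.0008 tz 0.0119 F [0.7 0.1 0.8] w 0.0325
```

>>> play_rows(plan=[0.3,-0.001,0.0003,0.003,0,0.3,0,0,0,0,0.3,0,0,0,0,0.3,0,0,0,0,0.3,0,0,0,0])

```text
time_s: 31.25
position: [0.5004, 0.2663, 0.057]
ee_rot: [0.766, 0.642, 0.0, 0.0]
ft_force: [0.9, 0.6, -0.1]
gripper_width: 0.0324
grip_force: 59.9
```

```bash
python3 -c "
from h import *
rel(.5025,.2661,.05,79.8)"
```

```text
pos [0.5004 0.2663 0.057 ] psi 79.93 turn 0.0023 tx 0.0002 ty 0.0021 tz 0.007 F [ 0.9  0.6 -0.1] w 0.0324
```

>>> play_rows(plan=[0.3,0,0.002,0,0.002,0.3,0,0,0,0,0.3,0,0,0.002,0,0.3,0,0,0.002,0,0.3,0,0,0,0])

```text
time_s: 31.67
position: [0.5019, 0.2657, 0.0522]
ee_rot: [0.767, 0.641, -0.001, -0.0]
ft_force: [-0.1, 0.3, -1.5]
gripper_width: 0.0324
grip_force: 59.9
```

>>> play_rows(plan=[0.3,0,0,0.001,0,0.3,0,0,0.001,0,0.3,0,0,0.001,0,0.3,0,0,0,0,0.3,0,0,0,0])

```text
time_s: 32.08
position: [0.5022, 0.2658, 0.0497]
ee_rot: [0.767, 0.642, -0.0, -0.0]
ft_force: [0.7, 0.2, -0.5]
gripper_width: 0.0325
grip_force: 59.9
```

```bash
python3 -c "
from h import *
rel(.5025,.2661,.05,79.8)"
```

```text
pos [0.5022 0.2658 0.0497] psi 79.81 turn 0.0002 tx 0.0003 ty 0.0002 tz -0.0003 F [ 0.7  0.2 -0.5] w 0.0325
```

>>> play_rows(plan=[0.65,0,0,0,0,0.65,0,0,0,0,0.65,0,0,0,0,0.65,0,0,-0.01,0,0.65,0,0,-0.02,0])

```text
time_s: 32.5
position: [0.4999, 0.265, 0.0779]
ee_rot: [0.767, 0.641, -0.003, -0.001]
ft_force: [-1.0, 0.4, 0.5]
gripper_width: 0.0554
grip_force: 0.0
```

>>> play_rows(plan=[0,0,0,0,0,0,0,0,0,0,0,0,0,0,0,0,0,0,0,0,0,0,0,0,0])

```text
time_s: 32.92
position: [0.5015, 0.2656, 0.0789]
ee_rot: [0.767, 0.641, -0.001, -0.0]
ft_force: [-0.3, -0.3, -0.6]
gripper_width: -0.0001
grip_force: 0.0
```

>>> play_rows(plan=[0,0,0,0.008,0,0,0,0,0.008,0,0,0,0,0.004,0,0,0,0,0,0,0,0,0,0.002,0])

```text
time_s: 33.33
position: [0.502, 0.2658, 0.0571]
ee_rot: [0.767, 0.642, -0.0, -0.0]
ft_force: [0.5, -0.1, 0.1]
gripper_width: 0.0002
grip_force: 0.0
```

>>> play_rows(plan=[0,0,0,0.001,0,0,0,0,0.001,0,0,0,0,0.001,0,0,0,0,0.001,0,0,0,0,0,0])

```text
time_s: 33.75
position: [0.5026, 0.2659, 0.0541]
ee_rot: [0.767, 0.641, 0.0, 0.0]
ft_force: [0.9, 0.1, -0.2]
gripper_width: 0.0001
grip_force: 0.2
```

>>> play_rows(plan=[0,0,0,-0.02,0,0,0,0,-0.035,0,0.6,0,0,-0.04,-0.1,0.6,0,0,-0.04,-0.12,0.6,0,0,-0.025,-0.12])

```text
time_s: 34.17
position: [0.504, 0.2665, 0.2187]
ee_rot: [0.645, 0.764, 0.003, 0.002]
ft_force: [1.4, -0.3, 1.0]
gripper_width: 0.0357
grip_force: 0.0
```

>>> play_rows(plan=[0.6,0,0,0,-0.12,0.6,0,0,0,-0.12,0.6,0,0,0,-0.12,0.6,0,0,0,0,0.6,0,0,0,0])

```text
time_s: 34.58
position: [0.5022, 0.2658, 0.2139]
ee_rot: [0.502, 0.865, 0.0, 0.0]
ft_force: [-0.7, -0.3, 0.6]
gripper_width: 0.0512
grip_force: 0.0
```

>>> play_rows(plan=[0.6,-0.0263,-0.021,0,0,0.6,-0.0263,-0.021,0,0,0.6,-0.0263,-0.021,0,0,0.6,-0.0263,-0.021,0,0,0.6,-0.0263,-0.021,0,0])

```text
time_s: 35.0
position: [0.4763, 0.0982, 0.2136]
ee_rot: [0.502, 0.865, -0.0, -0.0]
ft_force: [1.2, -0.3, -0.2]
gripper_width: 0.0513
grip_force: 0.0
```

>>> play_rows(plan=[0.6,-0.0263,-0.021,0,0,0.6,-0.0263,-0.021,0,0,0.6,-0.0263,-0.021,0,0,0.6,-0.0263,-0.021,0,0,0.6,-0.0263,-0.021,0,0])

```text
time_s: 35.42
position: [0.4509, -0.0683, 0.2138]
ee_rot: [0.502, 0.865, 0.0, 0.0]
ft_force: [0.6, 0.4, 0.5]
gripper_width: 0.0512
grip_force: 0.0
```

>>> play_rows(plan=[0.6,-0.0263,-0.021,0.015,0,0.6,-0.0263,-0.021,0.02,0,0.6,-0.0263,-0.021,0.02,0,0.6,-0.0263,-0.021,0.02,0,0.6,-0.0263,-0.021,0,0])

```text
time_s: 35.83
position: [0.4227, -0.2326, 0.1345]
ee_rot: [0.502, 0.865, 0.001, -0.004]
ft_force: [-0.2, 1.2, -0.3]
gripper_width: 0.0511
grip_force: 0.0
```

>>> play_rows(plan=[0.6,0,0,0,0,0.6,0,0,0,0,0.6,0,0,0,0])

```text
time_s: 36.08
position: [0.426, -0.2329, 0.1388]
ee_rot: [0.502, 0.865, 0.0, -0.0]
ft_force: [0.4, 0.7, -0.2]
gripper_width: 0.0515
grip_force: 0.0
```

```bash
python3 -c "
from h import *
rel(.4267,-.2334,.005,120); print(get_state()['qpos'].round(2)); c=snap('wrist'); print(cores(c)); print(cores(snap('scene'),.0075,((.3,.6),(-.45,-.1))));np.savez('w9',**c)"
```

```text
pos [ 0.426  -0.2329  0.1388] psi 119.79 turn -0.0036 tx -0.0008 ty 0.0003 tz 0.1338 F [ 0.4  0.7 -0.2] w 0.0515
[-0.68  0.12  1.85  0.    1.17 -1.2 ]
[('grey', array([ 0.425 , -0.2329]), np.float64(0.0184))]
[('green', array([ 0.4226, -0.3188]), np.float64(0.017)), ('grey', array([ 0.425 , -0.2333]), np.float64(0.0186))]
```

>>> play_rows(plan=[0.6,0,0,0.03,0,0.6,0,0,0.035,0,0.6,0,0,0.03,0,0.6,0,0,0.025,0,0.6,0,0,0.0138,0])

```text
time_s: 36.6
position: [0.4247, -0.2303, 0.0024]
ee_rot: [0.5, 0.866, 0.0, -0.002]
ft_force: [-0.4, 0.3, 0.1]
gripper_width: 0.0512
grip_force: 0.0
```

>>> play_rows(plan=[0.3,0,0,0,0,0.3,0,0,0,0,0.3,0,0,0,0,0.3,0,0,0,0,0.6,0,0,0,0])

```text
time_s: 37.02
position: [0.4274, -0.2339, 0.0066]
ee_rot: [0.5, 0.866, -0.0, 0.002]
ft_force: [-0.6, -1.5, -0.2]
gripper_width: 0.044
grip_force: 0.0
```

>>> play_rows(plan=[0.6,0,0,0,0,0.6,0,0,0,0,0.6,0,0,0,-0.116,0.6,0,0,0,-0.116,0.6,0,0,0,-0.116])

```text
time_s: 37.43
position: [0.4262, -0.2334, 0.0054]
ee_rot: [0.341, 0.94, -0.0, 0.0]
ft_force: [1.0, -0.9, -0.6]
gripper_width: 0.0515
grip_force: 0.0
```

>>> play_rows(plan=[0.6,0,0,0,-0.117,0.6,0,0,0,-0.117,0.6,0,0,0,-0.117,0.6,0,0,0,-0.117,0.6,0,0,0,-0.117])

```text
time_s: 37.85
position: [0.4262, -0.2334, 0.0053]
ee_rot: [0.055, 0.998, -0.0, 0.0]
ft_force: [-0.1, -0.9, -0.1]
gripper_width: 0.0511
grip_force: 0.0
```

>>> play_rows(plan=[0.6,0,0,0,-0.116,0.6,0,0,0,-0.116,0.6,0,0,0,-0.116,0.6,0,0,0,-0.116,0.6,0,0,0,0])

```text
time_s: 38.27
position: [0.4262, -0.2334, 0.0053]
ee_rot: [-0.174, 0.985, -0.0, 0.0]
ft_force: [-0.1, -0.1, 0.0]
gripper_width: 0.0512
grip_force: 0.0
```

>>> play_rows(plan=[0.3,0,0,0,0,0.3,0,0,0,0,0.3,0,0,0,0,0.3,0,0,0,0,0.3,0,0,0,0])

```text
time_s: 38.68
position: [0.4263, -0.2335, 0.0057]
ee_rot: [-0.172, 0.985, -0.0, 0.0]
ft_force: [-0.7, 1.0, 4.8]
gripper_width: 0.0322
grip_force: 59.2
```

>>> play_rows(plan=[0.3,0,0,-0.02,0,0.3,0,0,-0.04,0,0.3,0,0,-0.04,0,0.3,0,0,-0.04,0,0.3,0,0,-0.04,0])

```text
time_s: 39.1
position: [0.4255, -0.2327, 0.1865]
ee_rot: [-0.172, 0.985, 0.0, -0.0]
ft_force: [0.9, -0.9, -0.5]
gripper_width: 0.0323
grip_force: 60.0
```

>>> play_rows(plan=[0.3,0,0,-0.03,0,0.3,0,0,0,0,0.3,0,0,0,0])

```text
time_s: 39.35
position: [0.4273, -0.2342, 0.2175]
ee_rot: [-0.173, 0.985, -0.002, 0.002]
ft_force: [-0.5, 0.6, -1.1]
gripper_width: 0.0325
grip_force: 60.0
```

```bash
python3 -c "
from h import *
rel(.4769,.1243,.06); print(get_state()['qpos'].round(2))"
```

```text
pos [ 0.4273 -0.2342  0.2175] psi 199.88 turn 0.0 tx -0.1685 ty 0.3203 tz 0.1575 F [-0.5  0.6 -1.1] w 0.0325
[-0.68  0.03  1.77  0.    1.34 -2.6 ]
```

>>> play_rows(plan=[0.3,-0.0084,0.016,0,0,0.3,-0.0145,0.0276,0,0,0.3,-0.0145,0.0276,0,0,0.3,-0.0145,0.0276,0,0,0.3,-0.0145,0.0276,0,0])

```text
time_s: 39.77
position: [0.4437, -0.0899, 0.2125]
ee_rot: [-0.172, 0.985, 0.001, -0.002]
ft_force: [1.3, -0.7, -0.6]
gripper_width: 0.0324
grip_force: 60.0
```

>>> play_rows(plan=[0.3,-0.0145,0.0276,0,0,0.3,-0.0145,0.0276,0,0,0.3,-0.0145,0.0276,0,0,0.3,-0.0145,0.0276,0,0,0.3,-0.0145,0.0276,0,0])

```text
time_s: 40.18
position: [0.4646, 0.0644, 0.2125]
ee_rot: [-0.173, 0.985, 0.001, -0.002]
ft_force: [0.8, -0.6, -0.2]
gripper_width: 0.0325
grip_force: 60.0
```

>>> play_rows(plan=[0.3,-0.0145,0.0276,0,0,0.3,-0.0151,0.0283,0,0,0.3,0,0,0,-0.114,0.3,0,0,0,-0.114,0.3,0,0,0,-0.114])

```text
time_s: 40.6
position: [0.4732, 0.1262, 0.2121]
ee_rot: [-0.341, 0.94, 0.001, -0.003]
ft_force: [-0.5, 0.1, -0.7]
gripper_width: 0.0323
grip_force: 60.0
```

>>> play_rows(plan=[0.3,0,0,0,-0.114,0.3,0,0,0,-0.114,0.3,0,0,0,-0.114,0.3,0,0,0,-0.114,0.3,0,0,0,-0.112])

```text
time_s: 41.02
position: [0.4733, 0.1253, 0.2122]
ee_rot: [-0.59, 0.807, 0.001, -0.002]
ft_force: [0.2, 0.4, -0.6]
gripper_width: 0.0325
grip_force: 60.0
```

>>> play_rows(plan=[0.3,0,0,0.02,0,0.3,0,0,0.03,0,0.3,0,0,0.03,0,0.3,0,0,0.03,0,0.3,0,0,0.02,0])

```text
time_s: 41.43
position: [0.4708, 0.125, 0.0798]
ee_rot: [-0.588, 0.809, 0.002, -0.004]
ft_force: [-0.0, 0.0, -0.7]
gripper_width: 0.0324
grip_force: 60.0
```

>>> play_rows(plan=[0.3,0,0,0.01,0,0.3,0,0,0,0,0.3,0,0,0,0,0.3,0,0,0,0,0.3,0,0,0,0])

```text
time_s: 41.85
position: [0.4766, 0.1255, 0.0766]
ee_rot: [-0.588, 0.809, -0.001, 0.001]
ft_force: [0.5, 0.3, -0.7]
gripper_width: 0.0325
grip_force: 60.0
```

```bash
python3 -c "
from h import *
rel(.4769,.1243,.058); print(get_state()['qpos'].round(2))"
```

```text
pos [0.4766 0.1255 0.0766] psi 252.09 turn 0.0 tx 0.0011 ty -0.0006 tz 0.0186 F [ 0.5  0.3 -0.7] w 0.0325
[ 0.08  0.22  1.88 -0.    1.04 -2.75]
```

>>> play_rows(plan=[0.3,0.001,0,0.008,0,0.3,0,0,0.008,0,0.3,0,0,0.003,0,0.3,0,0,0,0,0.3,0,0,0,0])

```text
time_s: 42.27
position: [0.4743, 0.1244, 0.0555]
ee_rot: [-0.588, 0.809, 0.0, -0.0]
ft_force: [0.3, -0.3, -1.1]
gripper_width: 0.0327
grip_force: 60.0
```

>>> play_rows(plan=[0.3,0,0,0,0,0.3,0,0,0,0])

```text
time_s: 42.43
position: [0.475, 0.1245, 0.0562]
ee_rot: [-0.588, 0.809, -0.0, 0.0]
ft_force: [0.1, -0.7, -0.9]
gripper_width: 0.0328
grip_force: 60.0
```

```bash
python3 -c "
from h import *
rel(.4769,.1243,.05)"
```

```text
pos [0.475  0.1245 0.0562] psi 252.1 turn 0.0 tx -0.0004 ty -0.0018 tz 0.0062 F [ 0.1 -0.7 -0.9] w 0.0328
```

>>> play_rows(plan=[0.3,0,-0.0017,0,0,0.3,0,0,0.002,0,0.3,0,0,0.002,0,0.3,0,0,0,0,0.3,0,0,0,0])

```text
time_s: 42.85
position: [0.4761, 0.1239, 0.0517]
ee_rot: [-0.588, 0.809, 0.0, -0.0]
ft_force: [0.0, -0.4, 0.1]
gripper_width: 0.0325
grip_force: 60.0
```

>>> play_rows(plan=[0.3,0,0,0.001,0,0.3,0,0,0.001,0,0.3,0,0,0,0,0.3,0,0,0,0])

```text
time_s: 43.18
position: [0.4763, 0.1239, 0.0499]
ee_rot: [-0.588, 0.809, 0.0, -0.0]
ft_force: [0.5, -0.3, -0.7]
gripper_width: 0.0327
grip_force: 60.0
```

```bash
python3 -c "
from h import *
rel(.4769,.1243,.05)"
```

```text
pos [0.4763 0.1239 0.0499] psi 252.1 turn 0.0 tx -0.0005 ty -0.0004 tz -0.0001 F [ 0.5 -0.3 -0.7] w 0.0327
```

>>> play_rows(plan=[0.52,0,0,0,0,0.52,0,0,0,0,0.52,0,0,0,0,0.52,0,0,-0.01,0,0.52,0,0,-0.02,0])

```text
time_s: 43.6
position: [0.4739, 0.1237, 0.0785]
ee_rot: [-0.588, 0.809, 0.002, -0.003]
ft_force: [0.6, -0.3, -1.0]
gripper_width: 0.0443
grip_force: 0.0
```

>>> play_rows(plan=[0,0,0,0,0,0,0,0,0,0,0,0,0,0,0,0,0,0,0,0,0,0,0,0,0])

```text
time_s: 44.02
position: [0.4756, 0.1239, 0.0793]
ee_rot: [-0.588, 0.809, 0.0, -0.001]
ft_force: [-0.9, 0.6, 0.3]
gripper_width: -0.0
grip_force: 0.0
```

>>> play_rows(plan=[0,0,0,0.008,0,0,0,0,0.008,0,0,0,0,0.004,0,0,0,0,0,0,0,0,0,0.002,0])

```text
time_s: 44.43
position: [0.4761, 0.1239, 0.0574]
ee_rot: [-0.588, 0.809, 0.0, -0.0]
ft_force: [-0.0, 0.2, -0.9]
gripper_width: -0.0
grip_force: 0.0
```

>>> play_rows(plan=[0,0,0,0.001,0,0,0,0,0.001,0,0,0,0,0.001,0,0,0,0,0.001,0,0,0,0,0,0])

```text
time_s: 44.85
position: [0.4767, 0.124, 0.0541]
ee_rot: [-0.588, 0.809, -0.0, 0.0]
ft_force: [0.3, 0.2, 0.7]
gripper_width: 0.0001
grip_force: 0.0
```

```bash
python3 -c "
from h import *
rel(.425,-.319,.2,80);print(cores(snap('scene'),.0075,((.3,.6),(-.45,.03))))"
```

```text
pos [0.4767 0.124  0.0541] psi 252.1 turn 3.0037 tx -0.4452 ty 0.026 tz -0.1459 F [0.3 0.2 0.7] w 0.0001
[('green', array([ 0.4227, -0.3211]), np.float64(0.0163)), ('green', array([0.4977, 0.0008]), np.float64(0.0123))]
```

>>> play_rows(plan=[0,0,0,-0.02,0,0,0,0,-0.035,0,0.6,0,0,-0.04,0.119,0.6,0,0,-0.04,0.119,0.6,0,0,-0.025,0.119])

```text
time_s: 45.32
position: [0.4781, 0.1241, 0.2186]
ee_rot: [-0.433, 0.901, -0.001, 0.003]
ft_force: [-0.4, 0.7, 0.5]
gripper_width: 0.0358
grip_force: 0.0
```

>>> play_rows(plan=[0.6,0,0,0,0.12,0.6,0,0,0,0.12,0.6,0,0,0,0.12,0.6,0,0,0,0.12,0.6,0,0,0,0.12])

```text
time_s: 45.73
position: [0.4763, 0.1239, 0.2142]
ee_rot: [-0.147, 0.989, 0.0, 0.0]
ft_force: [-0.0, 0.5, 0.2]
gripper_width: 0.0513
grip_force: 0.0
```

>>> play_rows(plan=[0.6,0,0,0,0.119,0.6,0,0,0,0.119,0.6,0,0,0,0.119,0.6,0,0,0,0.119,0.6,0,0,0,0])

```text
time_s: 46.15
position: [0.4763, 0.1239, 0.214]
ee_rot: [0.088, 0.996, 0.0, -0.0]
ft_force: [0.3, 0.1, 0.9]
gripper_width: 0.0512
grip_force: 0.0
```

>>> play_rows(plan=[0.6,-0.0021,-0.0343,0,0,0.6,-0.0021,-0.0343,0,0,0.6,-0.0021,-0.0343,0,0,0.6,-0.0021,-0.0343,0,0,0.6,-0.0021,-0.0343,0,0])

```text
time_s: 46.57
position: [0.4565, -0.0481, 0.2142]
ee_rot: [0.085, 0.996, -0.0, 0.0]
ft_force: [0.8, -1.8, 1.1]
gripper_width: 0.0516
grip_force: 0.0
```

>>> play_rows(plan=[0.6,-0.0021,-0.0343,0,0,0.6,-0.0021,-0.0343,0,0,0.6,-0.0021,-0.0343,0,0,0.6,-0.0021,-0.0343,0,0,0.6,-0.0021,-0.0343,0,0])

```text
time_s: 46.98
position: [0.4369, -0.2191, 0.2142]
ee_rot: [0.086, 0.996, -0.0, 0.0]
ft_force: [-0.1, 0.4, 0.8]
gripper_width: 0.0514
grip_force: 0.0
```

>>> play_rows(plan=[0.6,-0.0021,-0.0343,0.02,0,0.6,-0.0021,-0.0343,0.02,0,0.6,-0.0021,-0.0343,0.02,0,0.6,0,0,0.015,0,0.6,0,0,0,0])

```text
time_s: 47.4
position: [0.4232, -0.3197, 0.1353]
ee_rot: [0.088, 0.996, 0.002, -0.003]
ft_force: [-0.5, 0.3, -0.4]
gripper_width: 0.0512
grip_force: 0.0
```

>>> play_rows(plan=[0.6,0,0,0,0,0.6,0,0,0,0,0.6,0,0,0,0])

```text
time_s: 47.65
position: [0.4268, -0.3196, 0.1405]
ee_rot: [0.086, 0.996, -0.001, 0.001]
ft_force: [-0.6, -0.3, 1.0]
gripper_width: 0.0509
grip_force: 0.0
```

```bash
python3 -c "
from h import *
rel(.4256,-.320,.005,170); print(cores(snap('wrist'))); print(cores(snap('scene'),.0075,((.3,.6),(-.45,-.1))))"
```

```text
pos [ 0.4268 -0.3196  0.1405] psi 170.12 turn 0.0022 tx 0.0011 ty -0.0006 tz 0.1355 F [-0.6 -0.3  1. ] w 0.0509
[('grey', array([ 0.4233, -0.3212]), np.float64(0.0186))]
[('green', array([ 0.4219, -0.3186]), np.float64(0.0163))]
```

>>> play_rows(plan=[0.6,0.0015,-0.0006,0.03,0,0.6,0,0,0.035,0,0.6,0,0,0.03,0,0.6,0,0,0.025,0,0.6,0,0,0.015,0])

```text
time_s: 48.17
position: [0.4234, -0.3185, 0.0019]
ee_rot: [0.086, 0.996, 0.001, -0.001]
ft_force: [-0.2, 0.2, 0.2]
gripper_width: 0.0515
grip_force: 0.0
```

>>> play_rows(plan=[0.3,0,0,0,0,0.3,0,0,0,0,0.3,0,0,0,0,0.3,0,0,0,0,0.6,0,0,0,0])

```text
time_s: 48.58
position: [0.4254, -0.3213, 0.0058]
ee_rot: [0.087, 0.996, -0.001, 0.001]
ft_force: [-0.4, 0.1, 0.2]
gripper_width: 0.0438
grip_force: 0.0
```

>>> play_rows(plan=[0.6,0,0,0,0,0.6,0,0,0,0,0.6,0,0,0,0.122,0.6,0,0,0,0.121,0.6,0,0,0,0.121])

```text
time_s: 49.0
position: [0.4243, -0.3204, 0.0044]
ee_rot: [0.269, 0.963, -0.0, 0.0]
ft_force: [0.0, 0.3, -0.6]
gripper_width: 0.0511
grip_force: 0.0
```

>>> play_rows(plan=[0.6,0,0,0,0.121,0.6,0,0,0,0.121,0.6,0,0,0,0.121,0.6,0,0,0,0.121,0.6,0,0,0,0.121])

```text
time_s: 49.42
position: [0.4243, -0.3205, 0.0043]
ee_rot: [0.544, 0.839, -0.0, 0.0]
ft_force: [-0.2, -0.1, 0.1]
gripper_width: 0.0515
grip_force: 0.0
```

>>> play_rows(plan=[0.6,0,0,0,0.121,0.6,0,0,0,0.121,0.6,0,0,0,0.121,0.6,0,0,0,0.121,0.6,0,0,0,0.121])

```text
time_s: 49.83
position: [0.4243, -0.3204, 0.0043]
ee_rot: [0.769, 0.639, 0.0, 0.0]
ft_force: [0.2, -0.9, -0.3]
gripper_width: 0.0514
grip_force: 0.0
```

>>> play_rows(plan=[0.3,0,0,0,0,0.3,0,0,0,0,0.3,0,0,0,0,0.3,0,0,0,0,0.3,0,0,0,0])

```text
time_s: 50.25
position: [0.4246, -0.3207, 0.0048]
ee_rot: [0.767, 0.642, 0.0, 0.0]
ft_force: [-1.6, 1.2, 5.5]
gripper_width: 0.0327
grip_force: 59.5
```

>>> play_rows(plan=[0.3,0,0,-0.02,0,0.3,0,0,-0.04,0,0.3,0,0,-0.04,0,0.3,0,0,-0.04,0,0.3,0,0,-0.04,0])

```text
time_s: 50.67
position: [0.4236, -0.3197, 0.1852]
ee_rot: [0.767, 0.642, -0.0, -0.001]
ft_force: [0.7, 0.5, -0.7]
gripper_width: 0.0329
grip_force: 60.0
```

>>> play_rows(plan=[0.3,0,0,-0.03,0,0.3,0,0,0,0,0.3,0,0,0,0])

```text
time_s: 50.92
position: [0.4253, -0.3214, 0.2165]
ee_rot: [0.767, 0.642, 0.0, 0.003]
ft_force: [0.2, 0.4, -1.1]
gripper_width: 0.0331
grip_force: 60.0
```

```bash
python3 -c "
from h import *
rel(.4688,.0791,.06,79.8); print(get_state()['qpos'].round(2))"
```

```text
pos [ 0.4253 -0.3214  0.2165] psi 79.88 turn 0.0014 tx 0.4019 ty -0.0282 tz 0.1565 F [ 0.2  0.4 -1.1] w 0.0331
[-0.81  0.13  1.67  0.    1.34 -0.63]
```

>>> play_rows(plan=[0.3,0.02,-0.0014,0,0.001,0.3,0.0347,-0.0024,0,0,0.3,0.0347,-0.0024,0,0,0.3,0.0347,-0.0024,0,0,0.3,0.0347,-0.0024,0,0])

```text
time_s: 51.33
position: [0.4399, -0.1598, 0.2112]
ee_rot: [0.767, 0.641, -0.001, -0.002]
ft_force: [0.6, -0.0, -0.1]
gripper_width: 0.0328
grip_force: 60.0
```

>>> play_rows(plan=[0.3,0.0347,-0.0024,0,0,0.3,0.0347,-0.0024,0,0,0.3,0.0347,-0.0024,0,0,0.3,0.0347,-0.0024,0,0,0.3,0.0347,-0.0024,0,0])

```text
time_s: 51.75
position: [0.4588, 0.0127, 0.2114]
ee_rot: [0.767, 0.641, -0.002, -0.002]
ft_force: [0.4, 0.7, -0.5]
gripper_width: 0.0324
grip_force: 60.0
```

>>> play_rows(plan=[0.3,0.0347,-0.0024,0,0,0.3,0.024,-0.0018,0,0,0.3,0.01,-0.001,0,0,0.3,0,0,0,0,0.3,0,0,0,0])

```text
time_s: 52.17
position: [0.4668, 0.0791, 0.2124]
ee_rot: [0.767, 0.642, -0.002, -0.001]
ft_force: [-0.0, -1.4, -0.1]
gripper_width: 0.0324
grip_force: 60.0
```

>>> play_rows(plan=[0.3,0,0,0.03,0,0.3,0,0,0.035,0,0.3,0,0,0.035,0,0.3,0,0,0.03,0,0.3,0,0,0.018,0])

```text
time_s: 52.58
position: [0.4646, 0.0774, 0.0621]
ee_rot: [0.768, 0.64, -0.003, -0.002]
ft_force: [0.5, 0.7, -0.3]
gripper_width: 0.0328
grip_force: 60.0
```

>>> play_rows(plan=[0.3,0,0,0.006,0,0.3,0,0,0,0,0.3,0,0,0,0,0.3,0,0,0,0,0.3,0,0,0,0])

```text
time_s: 53.0
position: [0.4696, 0.079, 0.0618]
ee_rot: [0.768, 0.641, 0.001, 0.001]
ft_force: [-0.7, 0.2, 0.1]
gripper_width: 0.0331
grip_force: 60.0
```

>>> play_rows(plan=[0.3,0,0,0,0,0.3,0,0,0,0,0.3,0,0,0,0])

```text
time_s: 53.25
position: [0.4683, 0.0795, 0.0607]
ee_rot: [0.767, 0.641, 0.001, 0.0]
ft_force: [0.5, 0.5, 0.5]
gripper_width: 0.0328
grip_force: 60.0
```

```bash
python3 -c "
from h import *
rel(.4688,.0791,.05,79.8)"
```

```text
pos [0.4683 0.0795 0.0607] psi 79.77 turn -0.0006 tx -0.0003 ty 0.0006 tz 0.0107 F [0.5 0.5 0.5] w 0.0328
```

>>> play_rows(plan=[0.3,0,0.0005,0.004,0,0.3,0,0,0.002,0,0.3,0,0,0,0,0.3,0,0,0,0,0.3,0,0,0,0])

```text
time_s: 53.67
position: [0.4682, 0.0793, 0.0538]
ee_rot: [0.767, 0.641, -0.0, -0.0]
ft_force: [-0.1, -0.4, -0.8]
gripper_width: 0.0323
grip_force: 60.0
```

```bash
python3 -c "
from h import *
rel(.4688,.0791,.05,79.8)"
```

```text
pos [0.4682 0.0793 0.0538] psi 79.75 turn -0.0008 tx -0.0001 ty 0.0007 tz 0.0038 F [-0.1 -0.4 -0.8] w 0.0323
```

>>> play_rows(plan=[0.3,0,0.0005,0.002,0,0.3,0,0,0.001,0,0.3,0,0,0.001,0,0.3,0,0,0,0,0.3,0,0,0,0])

```text
time_s: 54.08
position: [0.4687, 0.0792, 0.0499]
ee_rot: [0.767, 0.641, -0.0, -0.0]
ft_force: [0.5, -0.1, -0.4]
gripper_width: 0.0328
grip_force: 60.0
```

>>> play_rows(plan=[0.6,0,0,0,0,0.6,0,0,0,0,0.6,0,0,0,0,0.6,0,0,-0.01,0,0.6,0,0,-0.02,0])

```text
time_s: 54.5
position: [0.4663, 0.0792, 0.0786]
ee_rot: [0.767, 0.641, -0.002, -0.002]
ft_force: [0.1, -0.5, -0.4]
gripper_width: 0.0516
grip_force: 0.0
```

>>> play_rows(plan=[0,0,0,0,0,0,0,0,0,0,0,0,0,0,0,0,0,0,0,0,0,0,0,0,0])

```text
time_s: 54.92
position: [0.468, 0.0792, 0.0793]
ee_rot: [0.767, 0.641, -0.001, -0.001]
ft_force: [0.2, 0.7, -0.1]
gripper_width: -0.0
grip_force: 0.0
```

>>> play_rows(plan=[0,0,0,0.008,0,0,0,0,0.008,0,0,0,0,0.004,0,0,0,0,0,0,0,0,0,0.002,0])

```text
time_s: 55.33
position: [0.4684, 0.0792, 0.0574]
ee_rot: [0.767, 0.641, -0.0, -0.0]
ft_force: [0.8, -0.6, -0.4]
gripper_width: 0.0002
grip_force: 0.0
```

>>> play_rows(plan=[0,0,0,0.001,0,0,0,0,0.001,0,0,0,0,0.001,0,0,0,0,0.001,0,0,0,0,0,0])

```text
time_s: 55.75
position: [0.469, 0.0792, 0.0541]
ee_rot: [0.767, 0.641, 0.0, 0.0]
ft_force: [0.6, 0.0, 0.1]
gripper_width: -0.0003
grip_force: 0.0
```

```bash
python3 -c "
from h import *
rel(.4897,.1952,.054)"
```

```text
pos [0.469  0.0792 0.0541] psi 79.75 turn 0.0 tx 0.1178 ty -0.0003 tz 0.0001 F [0.6 0.  0.1] w -0.0003
```

>>> play_rows(plan=[0,0,0,-0.03,0,0,0,0,-0.04,0,0,0,0,-0.04,0,1,0,0,-0.04,0,1,0,0,-0.04,0])

```text
time_s: 56.17
position: [0.4683, 0.0792, 0.246]
ee_rot: [0.767, 0.641, 0.0, 0.0]
ft_force: [0.7, -0.6, 0.5]
gripper_width: 0.0234
grip_force: 0.0
```

>>> play_rows(plan=[1,0.0236,-0.006,-0.025,0,1,0.0236,-0.006,-0.025,0,1,0.0236,-0.006,-0.025,0,1,0.0236,-0.006,-0.02,0,1,0.0236,-0.0064,-0.01,0])

```text
time_s: 56.58
position: [0.4608, 0.202, 0.3529]
ee_rot: [0.768, 0.641, 0.003, 0.001]
ft_force: [0.8, 0.6, 1.4]
gripper_width: 0.0834
grip_force: 0.0
```

>>> play_rows(plan=[1,0,0,0,0.12,1,0,0,0,0.12,1,0,0,0,0.12,1,0,0,0,0.12,1,0,0,0,0.12])

```text
time_s: 57.0
position: [0.4597, 0.2008, 0.349]
ee_rot: [0.924, 0.383, -0.0, 0.0]
ft_force: [-0.3, -0.0, -0.3]
gripper_width: 0.0851
grip_force: 0.0
```

>>> play_rows(plan=[1,0,0,0,0.121,1,0,0,0,0.121,1,0,0,0,0.121,1,0,0,0,0.121,1,0,0,0,0.121])

```text
time_s: 57.42
position: [0.4597, 0.2007, 0.349]
ee_rot: [0.996, 0.09, -0.0, 0.0]
ft_force: [0.8, 0.3, -0.4]
gripper_width: 0.0856
grip_force: 0.0
```

>>> play_rows(plan=[1,0,0,0,0.121,1,0,0,0,0.121,1,0,0,0,0.121,1,0,0,0,0,1,0,0,0,0])

```text
time_s: 57.83
position: [0.4597, 0.2007, 0.349]
ee_rot: [0.996, -0.086, -0.0, 0.0]
ft_force: [0.3, -0.4, -0.0]
gripper_width: 0.0856
grip_force: 0.0
```

```bash
python3 -c "
from h import *
rel(.4897,.1952,.1398,-10.2); c=snap('wrist'); np.savez('w10',**c); cv2.imwrite('pics/w10.png',cv2.resize(c['color'][60:190,110:400],None,fx=2.7,fy=2.7,interpolation=cv2.INTER_CUBIC)); print(cores(snap('scene'),.0075,((.2,.7),(-.45,.03))))"
```

```text
pos [0.4597 0.2007 0.349 ] psi -9.92 turn 0.0049 tx 0.0305 ty 0.0001 tz 0.2092 F [ 0.3 -0.4 -0. ] w 0.0856
[('green', array([0.4977, 0.001 ]), np.float64(0.0123))]
```

View pics/w10.png

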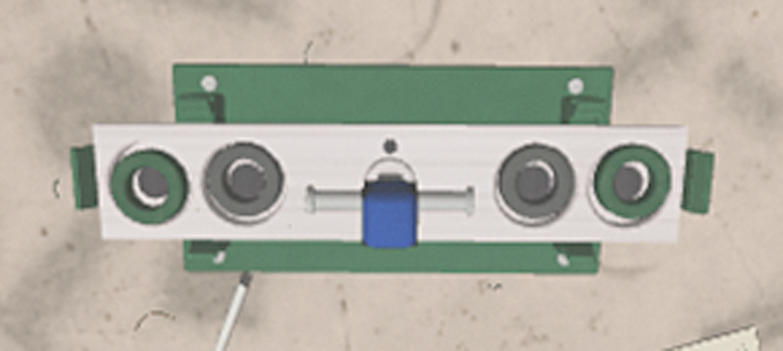

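```bash
python3 - <<'E'
from h import *
c=dict(np.load('w10.npz')); hs=cv2.cvtColor(c['color'],cv2.COLOR_BGR2HSV)
m=cv2.inRange(hs,(55,60,15),(95,255,220)); n,l,s,ce=cv2.connectedComponentsWithStats(m)
for i in range(1,n):
    x,y,w,h,a=s[i]
    if 20<w<45 and 20<h<45 and 100<y<160:
        cs=cv2.findContours((l==i).astype(np.uint8),cv2.RETR_EXTERNAL,cv2.CHAIN_APPROX_NONE)[0][0]
        e=cv2.fitEllipse(cs); p=back(c,e[0],.054)[:2]; print(s[i],np.round(e[0]+e[1],1),round(e[2]),p.round(4))
u=np.array([.1771,.9842])
for k in(.118,-.118): print(k,(np.array([.4897,.1952])+k*u).round(4))
E
```

```text
0.118 [0.5106 0.3113]
-0.118 [0.4688 0.0791]
```

```bash
python3 - <<'E'
from h import *
c=dict(np.load('w10.npz')); hs=cv2.cvtColor(c['color'],cv2.COLOR_BGR2HSV)
for (u0,v0) in((165,129),(344,127)):
    m=np.zeros(hs.shape[:2],np.uint8); r=19
    m[v0-r:v0+r,u0-r:u0+r]=cv2.inRange(hs,(50,60,10),(100,255,255))[v0-r:v0+r,u0-r:u0+r]
    cs=max(cv2.findContours(m,cv2.RETR_EXTERNAL,cv2.CHAIN_APPROX_NONE)[0],key=len)
    e=cv2.fitEllipse(cv2.convexHull(cs)); p=back(c,e[0],.052)[:2]
    q=[back(c,t,.052) for t in((e[0][0]+e[1][1]/2,e[0][1]),)]
    print(len(cs),np.round(e[0]+e[1],1),round(e[2]),p.round(4),'R',np.linalg.norm(q[0][:2]-p).round(4))
E
```

```text
82 [166.7 128.2  17.1  26.2] 154 [0.5094 0.3095] R 0.0173
84 [342.  130.5  17.3  25. ] 107 [0.4665 0.0822] R 0.0165
```

>>> play_rows(plan=[1,0.015,0,0,0.005,1,0.0155,0,0.02,0,1,0,0,0.035,0,1,0,0,0.035,0,1,0,0,0.035,0])

```text
time_s: 58.35
position: [0.4904, 0.1952, 0.2231]
ee_rot: [0.996, -0.09, 0.001, -0.0]
ft_force: [-0.2, -0.6, -0.3]
gripper_width: 0.0851
grip_force: 0.0
```

>>> play_rows(plan=[1,0,0,0.03,0,1,0,0,0.03,0,1,0,0,0.02,0,1,0,0,0,0,1,0,0,0,0])

```text
time_s: 58.77
position: [0.489, 0.1951, 0.1431]
ee_rot: [0.996, -0.09, -0.001, 0.0]
ft_force: [0.8, 0.7, -0.1]
gripper_width: 0.085
grip_force: 0.0
```

```bash
python3 -c "
from h import *
rel(.4899,.1953,.1398,-10.2)"
```

```text
pos [0.489  0.1951 0.1431] psi -10.31 turn -0.002 tx 0.0009 ty -0.0004 tz 0.0033 F [ 0.8  0.7 -0.1] w 0.085
```

>>> play_rows(plan=[1,0.0005,0,0.004,-0.002,1,0,0,0,0,1,0,0,0,0,0,0,0,0,0,0,0,0,0,0])

```text
time_s: 59.18
position: [0.4911, 0.1953, 0.1411]
ee_rot: [0.996, -0.089, 0.001, -0.0]
ft_force: [-0.9, 0.3, 0.7]
gripper_width: 0.0635
grip_force: 0.0
```

>>> play_rows(plan=[0,0,0,0,0,0,0,0,0,0,0,0,0,0,0,0,0,0,0,0,0,0,0,0,0])

```text
time_s: 59.6
position: [0.4906, 0.1955, 0.1402]
ee_rot: [0.996, -0.089, 0.0, -0.0]
ft_force: [-0.1, 0.9, 1.5]
gripper_width: 0.0193
grip_force: 59.6
```

>>> play_rows(plan=[0,0,0,0,0,0,0,0,0,0,0,0,0,0,0])

```text
time_s: 59.85
position: [0.4906, 0.1955, 0.1402]
ee_rot: [0.996, -0.089, 0.0, -0.0]
ft_force: [0.6, 1.4, 1.6]
gripper_width: 0.0193
grip_force: 59.6
```

```bash
python3 -c "
from h import *
rel(.4899,.1953,.1398,-10.2)"
```

```text
pos [0.4906 0.1955 0.1402] psi -10.27 turn -0.0011 tx -0.0006 ty 0.0003 tz 0.0004 F [0.6 1.4 1.6] w 0.0193
```

>>> play_rows(plan=[0,0,0,-0.008,0,0,0,0,-0.015,0,0,0,0,-0.02,0,0,0,0,-0.025,0,0,0,0,-0.025,0])

```text
time_s: 60.27
position: [0.488, 0.1943, 0.2314]
ee_rot: [0.996, -0.089, -0.003, 0.001]
ft_force: [0.9, 0.6, -6.9]
gripper_width: 0.019
grip_force: 60.1
```

>>> play_rows(plan=[0,0,0,-0.02,0,0,0,0,-0.01,0,0,0,0,0,0,0,0,0,0,0,0,0,0,0,0])

```text
time_s: 60.68
position: [0.4887, 0.1947, 0.2604]
ee_rot: [0.996, -0.089, -0.002, 0.001]
ft_force: [-0.2, -0.8, -7.0]
gripper_width: 0.0192
grip_force: 60.1
```

```bash
python3 -c "
from h import *
rel(.5686,-.1804,.2625,-10.2)"
```

```text
pos [0.4887 0.1947 0.2604] psi -10.27 turn -0.0012 tx 0.1451 ty 0.355 tz -0.0021 F [-0.2 -0.8 -7. ] w 0.0192
```

>>> play_rows(plan=[0,0.006,0.015,-0.0015,0,0,0.0099,0.0243,0,0,0,0.0099,0.0243,0,0,0,0.0099,0.0243,0,0,0,0.0099,0.0243,0,0])

```text
time_s: 61.1
position: [0.5138, 0.0756, 0.2619]
ee_rot: [0.996, -0.089, -0.002, 0.0]
ft_force: [0.0, 0.9, -6.3]
gripper_width: 0.0197
grip_force: 60.1
```

>>> play_rows(plan=[0,0.0099,0.0243,0,0,0,0.0099,0.0243,0,0,0,0.0099,0.0243,0,0,0,0.0099,0.0243,0,0,0,0.0099,0.0243,0,0])

```text
time_s: 61.52
position: [0.5409, -0.0527, 0.2617]
ee_rot: [0.996, -0.089, -0.003, -0.0]
ft_force: [0.2, -0.2, -6.1]
gripper_width: 0.0194
grip_force: 60.1
```

>>> play_rows(plan=[0,0.0099,0.0243,0,0,0,0.0099,0.0243,0,0,0,0.0099,0.0243,0,0,0,0.0099,0.0243,0,0,0,0.0099,0.0243,0,0])

```text
time_s: 61.93
position: [0.5681, -0.1808, 0.2614]
ee_rot: [0.996, -0.09, -0.003, -0.001]
ft_force: [0.6, 0.4, -6.2]
gripper_width: 0.0193
grip_force: 60.1
```

>>> play_rows(plan=[0,0,0,0,-0.04,0,0,0,0,-0.08,0,0,0,0,-0.08,0,0,0,0,-0.08,0,0,0,0,-0.038])

```text
time_s: 62.35
position: [0.5679, -0.1796, 0.2612]
ee_rot: [0.997, 0.071, -0.003, -0.001]
ft_force: [-0.0, 0.2, -7.7]
gripper_width: 0.0192
grip_force: 60.4
```

>>> play_rows(plan=[0,0,0,0,0,0,0,0,0,0,0,0,0,0,0,0,0,0,0,0])

```text
time_s: 62.68
position: [0.569, -0.1799, 0.2636]
ee_rot: [0.998, 0.069, -0.001, -0.0]
ft_force: [0.4, 0.3, -5.7]
gripper_width: 0.0194
grip_force: 60.4
```

```bash
python3 -c "
from h import *
rel(.6509,-.1695,.2625,7.95)
c=snap('wrist'); np.savez('w11',**c)"
```

```text
pos [ 0.569  -0.1799  0.2636] psi 7.93 turn -0.0004 tx 0.0825 ty 0.001 tz 0.0011 F [ 0.4  0.3 -5.7] w 0.0194
```

>>> play_rows(plan=[0,0.0105,0.001,0,0,0,0.015,0,0,0,0,0.015,0,0,0,0,0.015,0,0,0,0,0.013,0,0,0])

```text
time_s: 63.15
position: [0.6382, -0.1714, 0.2644]
ee_rot: [0.998, 0.069, 0.0, -0.0]
ft_force: [-0.3, 0.1, -6.5]
gripper_width: 0.0191
grip_force: 60.4
```

>>> play_rows(plan=[0,0.009,0,0,0,0,0.005,0,0,0,0,0,0,0,0,0,0,0,0,0,0,0,0,0,0])

```text
time_s: 63.57
position: [0.6505, -0.1698, 0.2643]
ee_rot: [0.998, 0.069, -0.001, -0.0]
ft_force: [0.2, 0.3, -5.9]
gripper_width: 0.0191
grip_force: 60.4
```

```bash
python3 -c "
from h import *
rel(.6509,-.1695,.2312,7.95)"
```

```text
pos [ 0.6505 -0.1698  0.2643] psi 7.94 turn -0.0002 tx 0.0004 ty -0.0002 tz 0.0331 F [ 0.2  0.3 -5.9] w 0.0191
```

Lower gently onto the hooks.

>>> play_rows(plan=[0,0,0,0.006,0,0,0,0,0.007,0,0,0,0,0.007,0,0,0,0,0.004,0,0,0,0,0.003,0])

```text
time_s: 63.98
position: [0.6503, -0.1694, 0.2357]
ee_rot: [0.998, 0.069, -0.001, -0.001]
ft_force: [-0.2, 0.6, -5.9]
gripper_width: 0.0193
grip_force: 60.4
```

>>> play_rows(plan=[0,0,0,0,0,0,0,0,0.002,0,0,0,0,0.002,0,0,0,0,0,0,0,0,0,0,0])

```text
time_s: 64.4
position: [0.6513, -0.1696, 0.2336]
ee_rot: [0.998, 0.069, 0.0, 0.0]
ft_force: [-0.2, -0.3, -5.3]
gripper_width: 0.0194
grip_force: 60.4
```

```bash
python3 -c "
from h import *
rel(.6509,-.1695,.2312,7.95);print(get_state()['torque'])"
```

```text
pos [ 0.6513 -0.1696  0.2336] psi 7.96 turn 0.0001 tx -0.0004 ty -0.0002 tz 0.0024 F [-0.2 -0.3 -5.3] w 0.0194
[ 0.00880876 -0.02471211  0.0014331 ]
```

>>> play_rows(plan=[0,0,0,0.001,0,0,0,0,0.001,0,0,0,0,0.001,0,0,0,0,0,0,0,0,0,0,0])

```text
time_s: 64.82
position: [0.6513, -0.1698, 0.2315]
ee_rot: [0.998, 0.069, 0.0, 0.0]
ft_force: [-1.6, 0.6, -1.6]
gripper_width: 0.0196
grip_force: 61.0
```

>>> play_rows(plan=[0,0,0,0,0,0,0,0,0,0])

```text
time_s: 64.98
position: [0.6514, -0.1698, 0.2315]
ee_rot: [0.998, 0.069, 0.0, 0.0]
ft_force: [-2.5, 0.1, 0.0]
gripper_width: 0.0193
grip_force: 61.2
```

>>> play_rows(plan=[0,-0.0005,0,0.0005,0,0,0,0,0,0,0.3,0,0,0,0,0.4,0,0,0,0,0.5,0,0,0,0])

```text
time_s: 65.4
position: [0.6512, -0.1699, 0.2302]
ee_rot: [0.998, 0.069, 0.001, 0.0]
ft_force: [0.7, -0.2, 0.1]
gripper_width: 0.0423
grip_force: 0.0
```

>>> play_rows(plan=[0.8,0,0,0,0,0.8,0,0,0,0,0.8,0,0,0,0,0.8,0,0,0,0,0.8,0,0,0,0])

```text
time_s: 65.82
position: [0.6508, -0.1697, 0.23]
ee_rot: [0.998, 0.069, 0.0, -0.0]
ft_force: [-1.1, -0.1, 0.4]
gripper_width: 0.0686
grip_force: 0.0
```

>>> play_rows(plan=[0.8,0,0,-0.01,0,0.8,0,0,-0.02,0,0.8,0,0,-0.03,0,0.8,0,0,-0.03,0,0.8,0,0,-0.03,0])

```text
time_s: 66.23
position: [0.6505, -0.1696, 0.352]
ee_rot: [0.998, 0.069, 0.0, 0.0]
ft_force: [-0.2, 0.8, -0.3]
gripper_width: 0.0682
grip_force: 0.0
```

>>> play_rows(plan=[0.8,-0.02,0,-0.01,0,0.8,-0.02,0,0,0,0.8,-0.01,0,0,0,0.8,0,0,0,0,0.8,0,0,0,0])

```text
time_s: 66.65
position: [0.6013, -0.1768, 0.3611]
ee_rot: [0.998, 0.069, 0.001, 0.0]
ft_force: [0.7, -0.2, 0.2]
gripper_width: 0.068
grip_force: 0.0
```

>>> play_rows(plan=[0.8,0,0,0,0,0.8,0,0,0,0,0.8,0,0,0,0,0.8,0,0,0,0,0.8,0,0,0,0])

```text
time_s: 67.07
position: [0.6015, -0.1765, 0.3596]
ee_rot: [0.998, 0.07, -0.0, -0.0]
ft_force: [-0.3, -0.5, 0.5]
gripper_width: 0.0681
grip_force: 0.0
```

```bash
python3 -c "
from h import *
rel(.6509,-.1695,.2312,7.95)
w=snap('wrist'); s=snap('side'); c=snap('scene')
a=cv2.resize(w['color'],None,fx=.85,fy=.85); b=cv2.resize(s['color'][140:250,220:360],None,fx=2.5,fy=2.5); d=cv2.resize(c['color'][130:220,215:325],None,fx=3,fy=3)
H=max(b.shape[0],d.shape[0]); out=np.zeros((a.shape[0]+H,800,3),np.uint8); out[:a.shape[0],:a.shape[1]]=a; out[a.shape[0]:a.shape[0]+b.shape[0],:b.shape[1]]=b; out[a.shape[0]:a.shape[0]+d.shape[0],400:400+d.shape[1]]=d
out=out[:600]; cv2.imwrite('pics/fin.png',out);print(out.shape)"
```

```text
pos [ 0.6015 -0.1765  0.3596] psi 7.98 turn 0.0005 tx 0.0499 ty -0.0001 tz 0.1284 F [-0.3 -0.5  0.5] w 0.0681
(600, 800, 3)
```

View pics/fin.png

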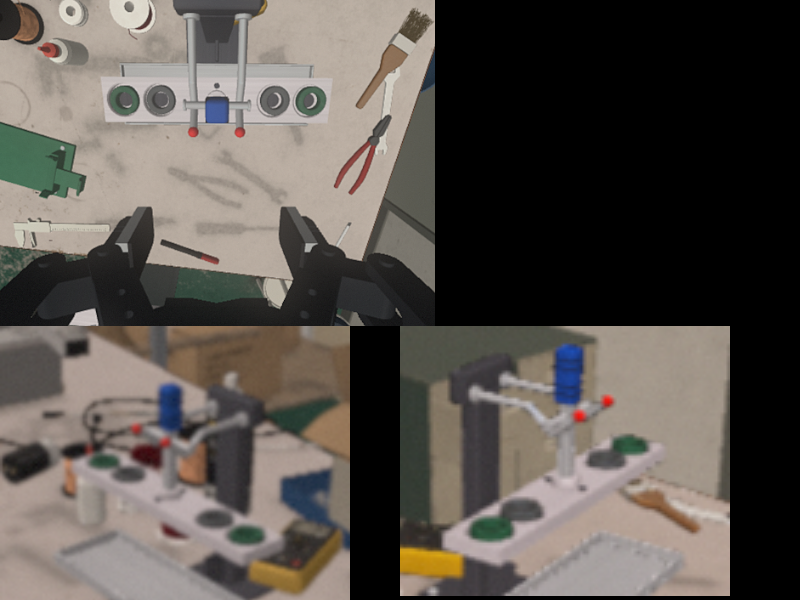

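```bash
python3 - <<'E'
from h import *
ctr=np.array([.6505,-.171]); a=np.radians(97.8); u=np.array([np.cos(a),np.sin(a)])
th=np.linspace(0,2*np.pi,60)
for n in('scene','side','wrist'):
    c=snap(n); hs=cv2.cvtColor(c['color'],cv2.COLOR_BGR2HSV); m=cv2.inRange(hs,(55,60,10),(95,255,255))
    for k in(.118,-.118):
        o=ctr+k*u
        P=np.vstack([np.c_[o[0]+.0175*np.cos(th),o[1]+.0175*np.sin(th),np.full(60,z)] for z in(.14,.145)])
        q=proj(c,P); lo,hi=q.min(0),q.max(0); b=np.r_[lo-7,hi+7].astype(int)
        ys,xs=np.nonzero(m[b[1]:b[3],b[0]:b[2]])
        print(n,k,'exp',lo.round(1),hi.round(1),'seen',xs.min()+b[0],ys.min()+b[1],xs.max()+b[0]+1,ys.max()+b[1]+1)
E
```

```text
scene 0.118 exp [237.3 192.4] [251.6 200.2] seen 239 194 252 202
scene -0.118 exp [284.5 165.5] [296.7 171.4] seen 286 167 297 173
side 0.118 exp [255.5 190.1] [267.6 196.5] seen 257 192 267 196
side -0.118 exp [311.6 218.4] [325.7 226.6] seen 313 221 325 227
wrist 0.118 exp [127.5 100.4] [161.8 134.2] seen 130 101 161 134
wrist -0.118 exp [348.5 100.9] [382.9 134.7] seen 348 102 383 135
```

```bash
python3 -c "
from cell import sign_off; print(sign_off())"
```

```text
the job is handed in; nothing more can be done
None
```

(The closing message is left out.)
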